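# Load the slide racks into the scanner's carousel

## Robot

A 6-joint arm with a two-finger parallel gripper is mounted at the origin on the work surface. World frame = base frame: x ahead of the robot, y to its left, z up, the work surface at z = 0. Lengths are in m, angles in rad, forces in N, time in s.
With the tool pointing down it reaches from about 0.225 to 0.875 m from the base axis. Payload 3.4 kg.
Tool frame: the origin (TCP) lies midway between the tips of the shut fingers; the grasp point (between the pads) lies 19 mm behind it (manip.grasp_offset is the distance from the TCP to the grasp point, in m); x points along the fingers, y is the direction in which the jaws open and shut, and the axes are right-handed (so a half turn about x gives the same grasp; the last joint's range is limited). The gripper opens to 85 mm and grips with 20 to 120 N. Pads are 22 mm wide; open, the fingers measure 114 mm over their backs; the gripper's body (76 mm by 85 mm) begins 54 mm behind the grasp point. The pads swing forward as they close: fully open they stand 13 mm farther back than shut.
Start: joints at [1.182, 0.276, 1.505, -0, 1.361, -0.121], TCP at [0.152, 0.555, 0.231] pointing down, gripper open.
Joint ranges: [-2.89, 2.89], [-0.75, 2.08], [0.22, 2.7], [-1.18, 4.32], [0.11, 2.71], [-2.7, 2.7]. Speed limits (rad/s): [2.57, 2.57, 3.14, 3.14, 3.14, 3.14].

## Interface

Orientations are given as a unit quaternion [w, x, y, z].
In Python, from rig import manip gives the robot as it stands.
- The arm moves only by the shell command python3 -m creep 'ROWS' [OPENING] [FORCE]. ROWS is a JSON object of lists of equal length, an entry for each row: "delta_pos": the shift along the tool's x, y, z in cm, a list of three; "dr": the turn, a rotation vector about the tool's x, y, z in rad, a list of three. In form: {"delta_pos": [[dx, dy, dz], ...], "dr": [[rx, ry, rz], ...]}. A call has 1 to 10 rows; each row is the pose to reach, as a shift and turn from the pose commanded when the call began, along the tool's axes at that moment; what a row does not reach only later rows make up. A row lasts 1/10 s, in which the tool goes at most 50 mm and 8.59 degrees, less where a joint would pass 70% of its speed; a pose out of reach is approached as far as the arm can. A call with a gripper value outside its range is refused whole. OPENING is the opening, from -1 (shut) to 1 (fully open), set as the call begins (- or left out, the last holds). The fingers move at their own pace and stop on an object; FORCE is the grip in N (left out, the last holds). Time passes only in rows, so rows that repeat a pose let the fingers close. It gives the time, the measured TCP pose, the force and the opening at its end, in the units of the state.
- manip.get_state(): the state, without advancing time (a new reading comes with each control period).
- manip.get_image(name): name is "scene" or "top" or "wrist"; returns a dict with "pixels" (480x640x3 uint8, blue, green, red), "depth" (480x640 float32, m along the optical axis (not along the pixel's ray), 0 where there is no reading), "intrinsics" (3x3 intrinsics, pixels), "rvec" (rotation vector, rad) and "tvec" (3), from world to camera coordinates, as OpenCV has them. Camera axes: x right, y down, z forward; pixel columns grow to the right and rows downward; lengths in m; the calibration is good to about 2 mm. The wrist camera is an equidistant fisheye: a pixel r from the principal point sees the ray r / f radians off the axis. A picture is of the moment at which its call begins.
- manip.sign_off(): hands the job in, once; it reports no verdict.
The state is a dict: "clock": time; "qpos": joint angles; "qd": joint speeds; "effort": joint torques, N m; "position": TCP position; "ee_rot": TCP orientation; "contact_force": force on the tool from outside, world axes, zero at the start; "moment": the same for the moment, N m; "width": finger opening in m.
Only numpy, scipy, OpenCV 4.12 (cv2) and the standard library are available. Lean on these libraries where they do the work, as an engineer would, in place of code of your own. Each camera call takes 0.05 s, during which the arm holds its last target. There are 200 camera calls.

## Task

Load the slide scanner for its run. With the hooked rod, pull the overnight lock bolt on top of the column fully out towards you (keep the fingers off the bolt, and leave it drawn), lay the rod back on its rest, and swing the camera arm to the right, to its stop, clear of the loading place; then set every rack standing on the bench, one after another and always upright, flat into the empty pocket at the loading mark, turning the carousel one click clockwise (seen from above) after each rack, the last one too, so that an empty pocket is left at the mark. Finish by swinging the camera arm fully back over the loading place, and leave the oil bottle, the stain jar and the slide box as they stand.

Things in the scene. Friction and masses are not known exactly. Their poses are not given: they have to be found in the camera images.
- loader_mid (a point): Slide loader: black round housing 364 mm across, fixed, with an aluminium carousel (344 mm across, top at height 38 mm), a flat clear dust hood over it and a column behind. This point is on the carousel's turning axis at the height of its top. x points level from the loading mark through the axis to the column, y left, z up.
- hood_top (a point): Top of the flat clear dust hood, height 116 mm (underside 112), on the carousel's axis; axes as the loader's. It covers x from -85 to +180 mm, y to +-180 mm, but for an open slot |y| < 65 mm from x = -85 to +50 round the spindle. In front of x = -85 mm it is open: the loading port. Thin posts at its edges.
- port (a point): Loading place: floor centre of the pocket standing at the white loading mark on the front of the housing, 115 mm in front of the axis, height 38 mm. Fixed to the housing, axes as the loader's; a pocket here has its long side along this x. The carousel has six equal pockets 60 degrees apart, each 90 mm (radially) by 44 mm inside, walls 3 mm thick, 14 mm high; all empty at the start.
- past1 (a point): The place one click clockwise on from the loading place (to its left, at the edge of the hood), same radius and height. Fixed to the housing.
- past2 (a point): The place two clicks clockwise on from the loading place, same radius and height. Fixed to the housing.
- past3 (a point): The place three clicks clockwise on from the loading place (straight behind the axis), same radius and height. Fixed to the housing.
- turn_bar (a point): Middle of the black turning bar on the carousel's spindle, above the hood: 64 mm long along this point's x, 14 mm thick, 34 mm high (height 131 to 165 mm); this point is at height 150 mm on the axis. Turning the bar turns the carousel.
- carousel (a joint): Angle of the carousel, rad, growing clockwise seen from above; it turns without end. Spring click stops at every multiple of 1.047 (60 degrees), where a pocket stands at the loading mark; it falls into the nearest stop when let go. It starts at any of the stops. Turning over a click takes about 0.2 N m.
- camera_post (a point): Middle of the upright black finger post (14 mm diameter, height 199 to 239 mm, this point 221) on the end of the camera arm. Level circle of radius 415 mm round the column, whose axis is 300 mm behind the carousel's along the loader's x. At the start right over the loading place, its stop; swings right by 0.75 rad to the other stop, and stays where left; takes 1 to 2 N.
- camera_lens (a point): Underside of the camera that hangs below the arm's end, height 125 mm. The camera is 42 mm square, under the post; the grey arm, 26 mm wide, height 175 to 195 mm, runs from it to the column. The arm is locked while the bolt is home.
- bolt (a joint): Travel of the steel lock bolt, m: 0 home (camera arm locked), growing as it is drawn along the loader's minus x to its stop at 0.035; takes 3 N, stays put. At its near end is a flat level square draw ring, opening 30 x 30 mm, bars 6 mm, height 240 mm; its centre is 245 mm behind the carousel's axis along the loader's x when home. The hook goes down through it; free below to 195 mm.
- rod_grip (a point): Middle of the black handle of the hooked rod, 110 mm long, 18 mm square, 130 g in all. A 6 mm steel rod goes on along this point's x; 280 mm from this point it bends straight down into the hook, whose tip is 37 mm below the rod's axis. At the start it lies level on its rest, hook down, this point 45 mm high, with room for fingers beside and below.
- rod: The hooked rod itself; origin and axes as the handle's middle.
- rest_mid (a point): Where the handle's middle lies when the rod is on its rest (height 45 mm); x towards the hook. The rest: a fixed low steel plate with two notched uprights, one under the handle 43 mm behind (notch 25 mm wide, floor at height 36 mm), one under the rod 165 mm ahead (notch 18 mm wide, floor at 42 mm); notch walls reach height 58 mm.
- rack0_mid (a point): White slide rack with glass slides, 84 mm long (this x), 38 wide, 66 high, about 140 g; this point is its centre, 33 mm up. Carried by the white bar along its top: 84 mm long, 10 thick, 53 to 66 mm above the rack's underside (grasp at 60); the slides below reach 33 mm. Ends alike. Two or three racks are present, on either side of the bench.
- rack1_mid (a point): White slide rack with glass slides, 84 mm long (this x), 38 wide, 66 high, about 140 g; this point is its centre, 33 mm up. Carried by the white bar along its top: 84 mm long, 10 thick, 53 to 66 mm above the rack's underside (grasp at 60); the slides below reach 33 mm. Ends alike. Two or three racks are present, on either side of the bench.
- rack2_mid (a point): White slide rack with glass slides, 84 mm long (this x), 38 wide, 66 high, about 140 g; this point is its centre, 33 mm up. Carried by the white bar along its top: 84 mm long, 10 thick, 53 to 66 mm above the rack's underside (grasp at 60); the slides below reach 33 mm. Ends alike. Two or three racks are present, on either side of the bench.
- oil_bottle: Bystander: small amber oil bottle with black cap, 34 mm across and 75 mm high; origin at the centre of its underside.
- stain_jar: Bystander: glass jar with white lid, 56 mm across, 85 mm high; origin at the centre of its underside.
- slide_box: Bystander: closed card slide box 90 x 60 x 34 mm; origin at the centre of its underside.
Not all that is in view belongs to the job. What is shaped like the part that bears rack2_mid but green is not meant.

How it is judged:
On the way, in this order (a step that is already met when the one before it is completed fails the run):
1. the lock bolt is drawn out (value of joint bolt above 0.028 m), for 0.2 s.
2. the rod is back on its rest and the camera arm is swung clear to the right (horizontal distance between camera_post and port above 0.245 m and distance between rod_grip and rest_mid below 0.016 m and angle between the x axis of rod_grip and the x axis of rest_mid, either way round below 0.08 rad and angle between rod_grip's own z axis and vertical below 0.15 rad and linear speed of rod below 0.03 m/s), for 0.2 s.
3. a rack stands in the pocket at the loading mark (((horizontal distance between rack0_mid and port below 0.014 m and height (world z) of rack0_mid between 0.067 and 0.0755 m and angle between rack0_mid's own z axis and vertical below 0.08 rad) or (horizontal distance between rack1_mid and port below 0.014 m and height (world z) of rack1_mid between 0.067 and 0.0755 m and angle between rack1_mid's own z axis and vertical below 0.08 rad) or (horizontal distance between rack2_mid and port below 0.014 m and height (world z) of rack2_mid between 0.067 and 0.0755 m and angle between rack2_mid's own z axis and vertical below 0.08 rad))), for 0.2 s.
4. the carousel has been turned one click clockwise with it (((horizontal distance between rack0_mid and past1 below 0.014 m and height (world z) of rack0_mid between 0.067 and 0.0755 m and angle between rack0_mid's own z axis and vertical below 0.08 rad) or (horizontal distance between rack1_mid and past1 below 0.014 m and height (world z) of rack1_mid between 0.067 and 0.0755 m and angle between rack1_mid's own z axis and vertical below 0.08 rad) or (horizontal distance between rack2_mid and past1 below 0.014 m and height (world z) of rack2_mid between 0.067 and 0.0755 m and angle between rack2_mid's own z axis and vertical below 0.08 rad))), for 0.2 s.
5. every rack is in a pocket, one pocket after another, and the last is turned one click past the mark (((horizontal distance between rack0_mid and past1 below 0.012 m and height (world z) of rack0_mid between 0.067 and 0.0755 m and angle between rack0_mid's own z axis and vertical below 0.08 rad) or (horizontal distance between rack0_mid and past2 below 0.012 m and height (world z) of rack0_mid between 0.067 and 0.0755 m and angle between rack0_mid's own z axis and vertical below 0.08 rad) or (horizontal distance between rack0_mid and past3 below 0.012 m and height (world z) of rack0_mid between 0.067 and 0.0755 m and angle between rack0_mid's own z axis and vertical below 0.08 rad)) and ((horizontal distance between rack1_mid and past1 below 0.012 m and height (world z) of rack1_mid between 0.067 and 0.0755 m and angle between rack1_mid's own z axis and vertical below 0.08 rad) or (horizontal distance between rack1_mid and past2 below 0.012 m and height (world z) of rack1_mid between 0.067 and 0.0755 m and angle between rack1_mid's own z axis and vertical below 0.08 rad) or (horizontal distance between rack1_mid and past3 below 0.012 m and height (world z) of rack1_mid between 0.067 and 0.0755 m and angle between rack1_mid's own z axis and vertical below 0.08 rad)) and ((horizontal distance between rack2_mid and past1 below 0.012 m and height (world z) of rack2_mid between 0.067 and 0.0755 m and angle between rack2_mid's own z axis and vertical below 0.08 rad) or (horizontal distance between rack2_mid and past2 below 0.012 m and height (world z) of rack2_mid between 0.067 and 0.0755 m and angle between rack2_mid's own z axis and vertical below 0.08 rad) or (horizontal distance between rack2_mid and past3 below 0.012 m and height (world z) of rack2_mid between 0.067 and 0.0755 m and angle between rack2_mid's own z axis and vertical below 0.08 rad)) and ((horizontal distance between rack0_mid and past1 below 0.012 m and height (world z) of rack0_mid between 0.067 and 0.0755 m and angle between rack0_mid's own z axis and vertical below 0.08 rad) or (horizontal distance between rack1_mid and past1 below 0.012 m and height (world z) of rack1_mid between 0.067 and 0.0755 m and angle between rack1_mid's own z axis and vertical below 0.08 rad) or (horizontal distance between rack2_mid and past1 below 0.012 m and height (world z) of rack2_mid between 0.067 and 0.0755 m and angle between rack2_mid's own z axis and vertical below 0.08 rad)) and ((horizontal distance between rack0_mid and past2 below 0.012 m and height (world z) of rack0_mid between 0.067 and 0.0755 m and angle between rack0_mid's own z axis and vertical below 0.08 rad) or (horizontal distance between rack1_mid and past2 below 0.012 m and height (world z) of rack1_mid between 0.067 and 0.0755 m and angle between rack1_mid's own z axis and vertical below 0.08 rad) or (horizontal distance between rack2_mid and past2 below 0.012 m and height (world z) of rack2_mid between 0.067 and 0.0755 m and angle between rack2_mid's own z axis and vertical below 0.08 rad)) and velocity of joint carousel between -0.1 and 0.1 rad/s), for 0.3 s.
At the end, for the whole second after the job is handed in: Racks flat in successive pockets (within 12 mm, 0.08 rad), the last one click clockwise past the mark, so that the pocket at the mark is empty; carousel still; camera post back over the port (25 mm); bolt still drawn (over 25 mm); rod on its rest (16 mm, 0.08 rad) (all of step 5 and distance between rod_grip and rest_mid below 0.016 m and angle between the x axis of rod_grip and the x axis of rest_mid, either way round below 0.08 rad and angle between rod_grip's own z axis and vertical below 0.15 rad and linear speed of rod below 0.03 m/s and horizontal distance between camera_post and port below 0.025 m and value of joint bolt above 0.025 m); the robot touches nothing.
It fails at once if the robot's fingers or arm touch the lock bolt (it is for the hooked rod) (contact force between any of the fingers, the arm and bolt above 1 N).
It fails at once if a rack is tipped over (more than about 40 degrees) (angle between any of rack0_mid, rack1_mid, rack2_mid's own z axis and vertical above 0.7 rad).
It fails at once if the oil bottle is shifted more than 3 cm or knocked over (distance of oil_bottle from where it was at the start of the episode above 0.03 m or angle between oil_bottle's own z axis and vertical above 0.5 rad).
It fails at once if the stain jar is shifted more than 3 cm or knocked over (distance of stain_jar from where it was at the start of the episode above 0.03 m or angle between stain_jar's own z axis and vertical above 0.5 rad).
It fails at once if the slide box is shifted more than 3 cm or knocked over (distance of slide_box from where it was at the start of the episode above 0.03 m or angle between slide_box's own z axis and vertical above 0.5 rad).
Of rack0, rack1, rack2 only 2 to 3 are there at a start; the rules pass over those that are not, and their reading is None.
At some moment in a run one of rack0, rack1, rack2 may be knocked a few centimetres aside while the robot is not near it.
It also fails if it takes over 210 s, if anything falls off the work surface, if the arm or the gripper's body presses on something with over 40 N, if the wrist force passes 120 N, or if a joint passes its speed limit or range.

## Working session

There is one attempt and no reset: what is moved stays moved. The work goes in short steps, Python scripts to look and compute and a shell command to move; the robot and the scene stay as the last step left them, time stands still between calls to the robot, and variables do not carry over. Pictures are saved under pics/ and viewed, about 12 in all and at most 16, crops included, and the job is handed in when it is done.

```bash
ls; mkdir -p pics; cat > h.py <<'E'
import numpy as np, cv2, json
from rig import manip
from scipy.spatial.transform import Rotation as R
def shot(n):
    im=manip.get_image(n); im['R']=cv2.Rodrigues(np.array(im['rvec'],float))[0]; im['t']=np.array(im['tvec'],float).ravel(); im['K']=np.array(im['intrinsics'],float); im['n']=n
    np.save('/tmp/%s.npy'%n,im,allow_pickle=True); return im
def load(n): return np.load('/tmp/%s.npy'%n,allow_pickle=True).item()
def ray(im,u,v):
    K=im['K']; x=(u-K[0,2])/K[0,0]; y=(v-K[1,2])/K[1,1]
    if im['n']=='wrist':
        th=np.hypot(x,y); s=np.sin(th)/max(th,1e-9); d=np.array([x*s,y*s,np.cos(th)])
    else: d=np.array([x,y,1.])
    return -im['R'].T@im['t'], im['R'].T@d
def onz(im,u,v,z):
    o,d=ray(im,u,v); return o+d*(z-o[2])/d[2]
def dep(im,u,v):
    o,d=ray(im,u,v); z=im['depth'][int(round(v)),int(round(u))]
    c=im['R']@d; return o+d*z/c[2]
def proj(im,p):
    c=im['R']@np.array(p,float)+im['t']; K=im['K']
    if im['n']=='wrist':
        r=np.hypot(c[0],c[1]); th=np.arctan2(r,c[2]); x,y=c[:2]/max(r,1e-9)*th
    else: x,y=c[:2]/c[2]
    return np.array([K[0,0]*x+K[0,2],K[1,1]*y+K[1,2]])
def st():
    s=manip.get_state(); return s
def tri(a,ua,b,ub):
    o1,d1=ray(a,*ua);o2,d2=ray(b,*ub); A=np.stack([d1,-d2],1); k=np.linalg.lstsq(A,o2-o1,rcond=None)[0]
    p,q=o1+k[0]*d1,o2+k[1]*d2; return (p+q)/2,np.linalg.norm(p-q)
np.set_printoptions(precision=4,suppress=True)
E
python3 - <<'E'
from h import *
for n in('scene','top','wrist'):
    im=shot(n); cv2.imwrite(f'pics/{n}0.png',im['pixels']); print(n,im['K'].ravel(),-im['R'].T@im['t'],im['R'][2])
print(st())
E
```

```text
pics
scene [579.303    0.     330.2094   0.     579.303  241.2666   0.       0.
   1.    ] [1.199  0.897  1.4247] [-0.3775 -0.5747 -0.7261]
top [488.0306   0.     317.1939   0.     488.0306 235.499    0.       0.
   1.    ] [ 0.448  -0.1053  1.3681] [ 0.0658  0.0212 -0.9976]
wrist [371.6483   0.     326.0239   0.     371.6483 244.4664   0.       0.
   1.    ] [0.0828 0.5745 0.3734] [ 0.2737 -0.0766 -0.9588]
{'clock': 0.15, 'qpos': array([ 1.182 ,  0.2765,  1.5058, -0.    ,  1.3607, -0.121 ]), 'qd': array([-0.0018, -0.0036, -0.0018,  0.0017,  0.0013, -0.0003]), 'effort': array([  0.001 , -41.7141, -24.6032,  -0.0002,   0.0076,   0.    ]), 'position': array([0.152 , 0.5542, 0.2307]), 'ee_rot': array([ 0.7007,  0.0939,  0.7009, -0.0949]), 'contact_force': array([-0.1712, -0.3231,  0.4017]), 'moment': array([-0.0053,  0.0414, -0.0139]), 'width': 0.0853009536195308}
```

View pics/scene0.png

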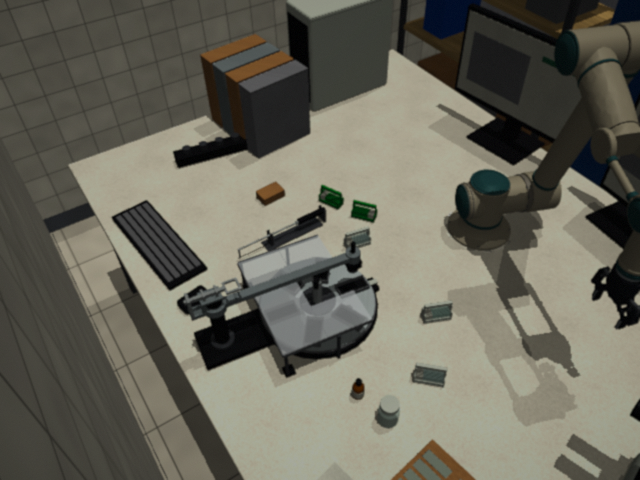

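View pics/top0.png

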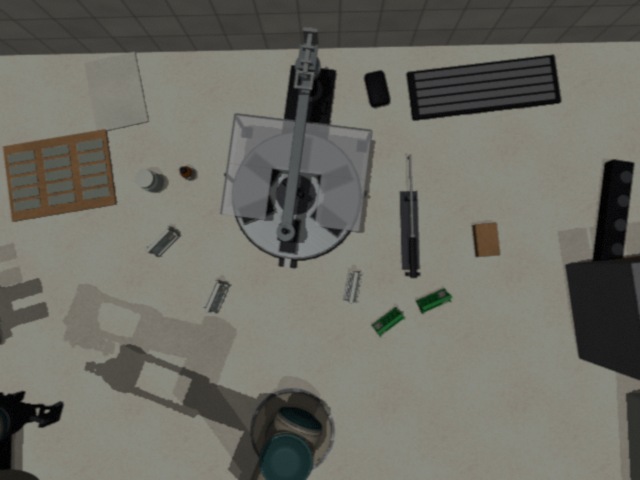

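Top view: white racks at (164,241), (218,295) and (352,285). Green look-alikes are at (388,320) and (434,300), and there is a slide tray at (60,175). The rod is at (410,220), handle at (411,258) and hook at (408,157). The bottle is at (187,172), the jar at (150,181), the slide box at (486,239), the camera post at (286,231) and the bolt near (305,75). I choose the three white racks and will check them in one close crop.

```bash
python3 - <<'E'
from h import *
t=load('top');s=load('scene')
z=lambda im,x,y,w,h,W,H: cv2.resize(im['pixels'][y:y+h,x:x+w],(W,H),interpolation=cv2.INTER_CUBIC)
a=z(t,135,150,330,190,800,460)
b=z(t,270,20,60,65,130,140) 
c=np.hstack([cv2.resize(z(t,265,20,80,70,1,1) if 0 else t['pixels'][20:90,265:345],(160,140),interpolation=2),cv2.resize(s['pixels'][180:390,170:410],(160,140),interpolation=2),cv2.resize(s['pixels'][180:270,230:400],(265,140),interpolation=2),cv2.resize(s['pixels'][270:330,170:270],(215,140),interpolation=2)])
o=np.vstack([a,c]); o=cv2.convertScaleAbs(o,alpha=1.6,beta=10); cv2.imwrite('pics/c1.png',o)
for n,u,v in(('A',164,241),('B',218,295),('C',352,285)): print(n,onz(t,u,v,.06),dep(t,u,v))
print('post',onz(t,286,231,.239),'hook',onz(t,408,157,.045),'hand',onz(t,412,258,.05),'bolt',onz(t,305,75,.24))
E
```

```text
A [0.525  0.3368 0.06  ] [0.5266 0.3465 0.0314]
B [0.3783 0.19   0.06  ] [0.3762 0.1986 0.0215]
C [ 0.4009 -0.1688  0.06  ] [ 0.401  -0.1686  0.0625]
post [ 0.534 -0.009  0.239] hook [ 0.7472 -0.3282  0.045 ] hand [ 0.471  -0.3315  0.05  ] bolt [ 0.904 -0.057  0.24 ]
```

View pics/c1.png

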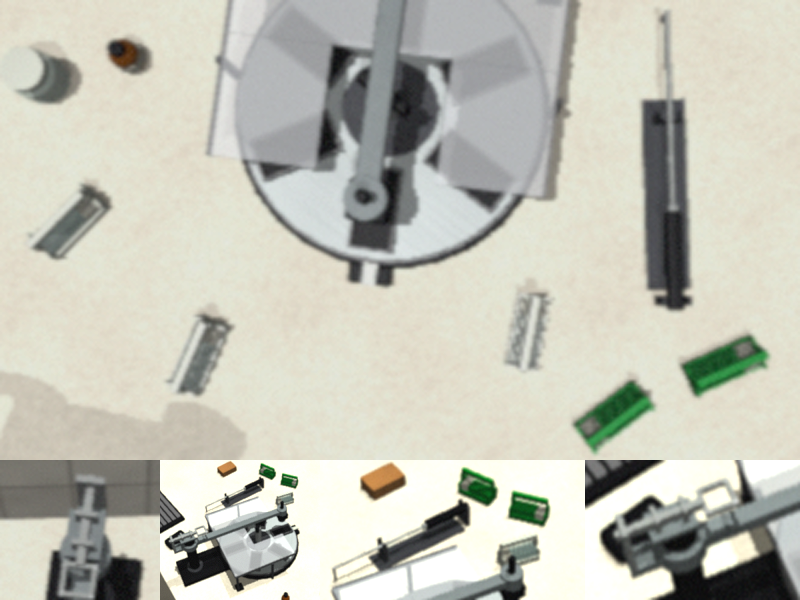

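The crop confirms it: three white racks at crop (70,222), (203,355) and (528,330). The two green look-alikes are at (612,415) and (725,362). The rod lies at (672,200) with its hook at (664,15), and the draw ring is at (80,578) in the lower left tile. Next is the hover over the rod.

```bash
cat >> h.py <<'E'
G=manip.grasp_offset
def plan(g,jaw,down=None):
    """grasp point g (world), jaw: world angle of tool y (mod pi); tool x straight down"""
    s=st(); q=s['ee_rot']; T=R.from_quat([q[1],q[2],q[3],q[0]]); M=T.as_matrix(); best=None
    for k in(0,np.pi):
        a=jaw+k; y=np.array([np.cos(a),np.sin(a),0]); x=np.array([0,0,-1.]); N=np.stack([x,y,np.cross(x,y)],1)
        rv=(T.inv()*R.from_matrix(N)).as_rotvec()
        if best is None or np.linalg.norm(rv)<np.linalg.norm(best[0]): best=(rv,N)
    tcp=np.array(g,float)+[0,0,-G]; d=M.T@(tcp-s['position'])*100
    print('cm',d.round(2),'dr',best[0].round(3),'| jawnow',round(np.arctan2(M[1,1],M[0,1]),3),'g',(s['position']-M[:,0]*G).round(4),'q6',s['qpos'][5].round(2),'t',round(s['clock'],1),'F',s['contact_force'].round(1),'w',round(s['width'],4))
E
python3 - <<'E'
from h import *
t=load('top')
h=onz(t,408,157,.045); e=onz(t,413,268,.05); print(h,e, np.arctan2((h-e)[1],(h-e)[0]))
print('carousel',onz(t,296.3,194.5,.038),'ring',onz(t,305,79,.24), G)
plan([.44,-.33,.27],1.58)
E
```

```text
[ 0.7472 -0.3282  0.045 ] [ 0.4442 -0.3335  0.05  ] 0.01742275122893417
carousel [ 0.6495 -0.021   0.038 ] ring [ 0.8943 -0.0569  0.24  ] 0.0187
cm [ -1.97 -77.65  51.16] dr [-0.277 -0.     0.001] | jawnow 1.303 g [0.152  0.5542 0.2494] q6 -0.12 t 0.1 F [-0.2 -0.3  0.4] w 0.0853
```

```bash
python3 -m creep '{"delta_pos":[[-2,-39,26],[-2,-39,26],[-2,-39,26],[-2,-39,26],[-2,-39,26],[-2,-39,26],[-2,-39,26],[-2,-39,26],[-2,-39,26],[-2,-39,26]],"dr":[[0,0,0],[0,0,0],[0,0,0],[0,0,0],[0,0,0],[0,0,0],[0,0,0],[0,0,0],[0,0,0],[0,0,0]]}' 1 60
python3 -m creep '{"delta_pos":[[0,-38.6,25.2],[0,-38.6,25.2],[0,-38.6,25.2],[0,-38.6,25.2],[0,-38.6,25.2],[0,-38.6,25.2],[0,-38.6,25.2],[0,-38.6,25.2],[0,-38.6,25.2],[0,-38.6,25.2]],"dr":[[-0.1,0,0],[-0.27,0,0],[-0.27,0,0],[-0.27,0,0],[-0.27,0,0],[-0.27,0,0],[-0.27,0,0],[-0.27,0,0],[-0.27,0,0],[-0.27,0,0]]}'
python3 - <<'E'
from h import *
plan([.44,-.33,.27],1.58); w=shot('wrist'); cv2.imwrite('pics/w1.png',w['pixels']); print(-w['R'].T@w['t'],st()['qpos'])
E
```

```text
clock: 1.15
position: [0.3004, 0.106, 0.2515]
ee_rot: [0.701, 0.096, 0.7, -0.097]
contact_force: [0.5, 0.6, 0.2]
width: 0.0854
clock: 2.15
position: [0.4412, -0.333, 0.2505]
ee_rot: [0.707, -0.0, 0.707, -0.0]
contact_force: [0.4, 0.3, -0.3]
width: 0.0857
cm [-0.08  0.3  -0.11] dr [-0.009 -0.     0.001] | jawnow 1.571 g [ 0.4412 -0.333   0.2692] q6 -2.34 t 2.1 F [ 0.4  0.3 -0.3] w 0.0857
[ 0.3693 -0.3318  0.3934] [-0.7742  0.2357  1.5145 -0.0028  1.387  -2.3434]
```

View pics/w1.png

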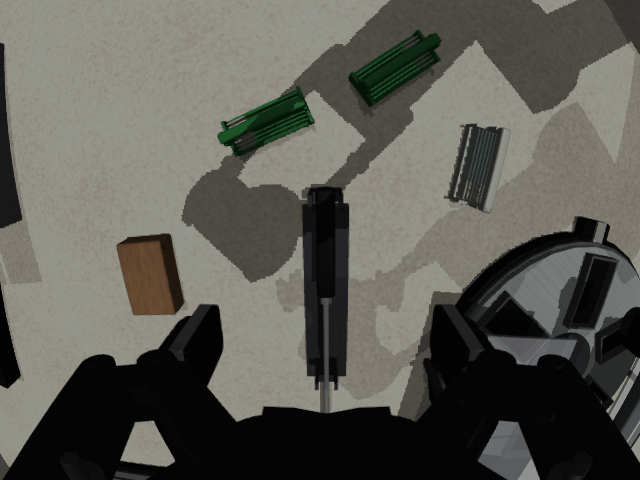

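The wrist view shows the handle from (322,190) to (326,297) and the rod going on down to (326,410). The slide box is at (150,275), two green racks at the top and a white rack at (480,168).

```bash
python3 - <<'E'
from h import *
t=load('top');w=load('wrist')
print(tri(t,(412.2,236.6),w,(326,297)))
a=onz(w,326,297,.054);b=onz(w,322,193,.054);c=onz(w,326,405,.045);print(a,b,c,np.arctan2(*(a-b)[1::-1]),np.arctan2(*(c-b)[1::-1]))
# depth along the handle
for v in(200,230,260,290,330,380):print(v,dep(w,323+ (v-190)*.035,v))
# hood / loader: mark
m=onz(w,592,228,.038);print('mark',m)
plan([a[0]-.055,(a+b)[1]/2,.045],1.58)
E
```

```text
(array([ 0.5284, -0.333 ,  0.0473]), np.float64(0.0019316709609243719))
[ 0.5249 -0.3321  0.054 ] [ 0.4206 -0.3358  0.054 ] [ 0.6751 -0.3322  0.045 ] 0.03495152192054071 0.014086542941448461
200 [ 0.4271 -0.3345  0.0545]
230 [ 0.4556 -0.3336  0.0548]
260 [ 0.4854 -0.3326  0.0548]
290 [ 0.5165 -0.3316  0.0555]
330 [ 0.5669 -0.3301  0.0472]
380 [ 0.638  -0.3279  0.0423]
mark [ 0.4543 -0.0148  0.038 ]
cm [22.38  0.44  2.69] dr [-0.01   0.001  0.005] | jawnow 1.57 g [ 0.4426 -0.3371  0.2687] q6 -2.34 t 2.2 F [ 2.8 -4.7  1.3] w 0.0855
```

```bash
python3 -m creep '{"delta_pos":[[3,0.1,3],[7,0.1,3],[11,0.1,3],[14,0.1,3],[14,0.1,3],[14,0.1,3]],"dr":[[-0.01,0,0],[-0.014,0,0],[-0.014,0,0],[-0.014,0,0],[-0.014,0,0],[-0.014,0,0]]}'
python3 - <<'E'
from h import *
plan([.472,-.333,.045],1.587); plan([.472,-.333,.045],1.587)
E
```

```text
clock: 2.8
position: [0.4707, -0.3281, 0.1114]
ee_rot: [0.707, -0.006, 0.707, 0.006]
contact_force: [-0.0, 0.4, 0.2]
width: 0.0852
cm [ 8.51 -0.5   0.13] dr [ 0.    -0.    -0.001] | jawnow 1.587 g [ 0.4707 -0.3281  0.1301] q6 -2.32 t 2.8 F [-0.   0.4  0.2] w 0.0852
cm [ 8.51 -0.5   0.13] dr [ 0.    -0.    -0.001] | jawnow 1.587 g [ 0.4707 -0.3281  0.1301] q6 -2.32 t 2.8 F [-0.   0.4  0.2] w 0.0852
```

```bash
python3 -m creep '{"delta_pos":[[3,-0.5,0.1],[6,-0.5,0.1],[8,-0.5,0.1],[8.5,-0.5,0.1],[8.5,-0.5,0.1],[8.5,-0.5,0.1]],"dr":[[0,0,0],[0,0,0],[0,0,0],[0,0,0],[0,0,0],[0,0,0]]}'
python3 -m creep '{"delta_pos":[[0,0,0],[0,0,0],[0,0,0],[0,0,0],[0,0,0],[0,0,0],[0,0,0],[0,0,0]],"dr":[[0,0,0],[0,0,0],[0,0,0],[0,0,0],[0,0,0],[0,0,0],[0,0,0],[0,0,0]]}' -1 100
python3 - <<'E'
from h import *
plan([.472,-.333,.045],1.587)
E
```

```text
clock: 3.4
position: [0.473, -0.3344, 0.0283]
ee_rot: [0.708, -0.007, 0.706, 0.005]
contact_force: [0.4, 0.2, -1.1]
width: 0.0857
clock: 4.2
position: [0.4718, -0.3333, 0.0267]
ee_rot: [0.707, -0.006, 0.707, 0.006]
contact_force: [-0.9, 0.7, 5.3]
width: 0.0161
cm [0.04 0.03 0.02] dr [-0.  0.  0.] | jawnow 1.587 g [ 0.4718 -0.3333  0.0454] q6 -2.32 t 4.2 F [-0.9  0.7  5.3] w 0.0161
```

```bash
python3 -m creep '{"delta_pos":[[-1,0,0],[-3,0,0],[-6,0,0],[-10,0,0],[-14,0,0],[-18,0,0],[-22,0,0],[-25,0,0],[-26,0,0],[-26,0,0]],"dr":[[0,0,0],[0,0,0],[0,0,0],[0,0,0],[0,0,0],[0,0,0],[0,0,0],[0,0,0],[0,0,0],[0,0,0]]}'
python3 - <<'E'
from h import *
t=load('top');s=load('scene')
print('mark',onz(t,288,262,.03))
print('ring',tri(t,(305,79),s,(233,285)))
plan([.472,-.333,.30],1.587)
a=shot('top');b=shot('scene')
z=lambda im,x,y,w,h,W,H: cv2.resize(im['pixels'][y:y+h,x:x+w],(W,H),interpolation=cv2.INTER_CUBIC)
o=np.vstack([np.hstack([z(a,275,25,60,60,400,400),z(b,180,270,80,80,400,400)]),np.hstack([z(a,380,130,60,30,400,200),z(b,200,190,160,80,400,200)])])
cv2.imwrite('pics/c2.png',cv2.convertScaleAbs(o,alpha=1.5))
E
```

```text
clock: 5.2
position: [0.4719, -0.3334, 0.2873]
ee_rot: [0.708, -0.006, 0.706, 0.005]
contact_force: [0.7, 0.3, -1.6]
width: 0.0164
mark [0.4646 0.004  0.03  ]
ring (array([ 0.8879, -0.0538,  0.2438]), np.float64(0.011246138399138399))
cm [0.6  0.04 0.01] dr [0.    0.002 0.002] | jawnow 1.587 g [ 0.4719 -0.3334  0.306 ] q6 -2.32 t 5.2 F [ 0.7  0.3 -1.6] w 0.0164
```

View pics/c2.png

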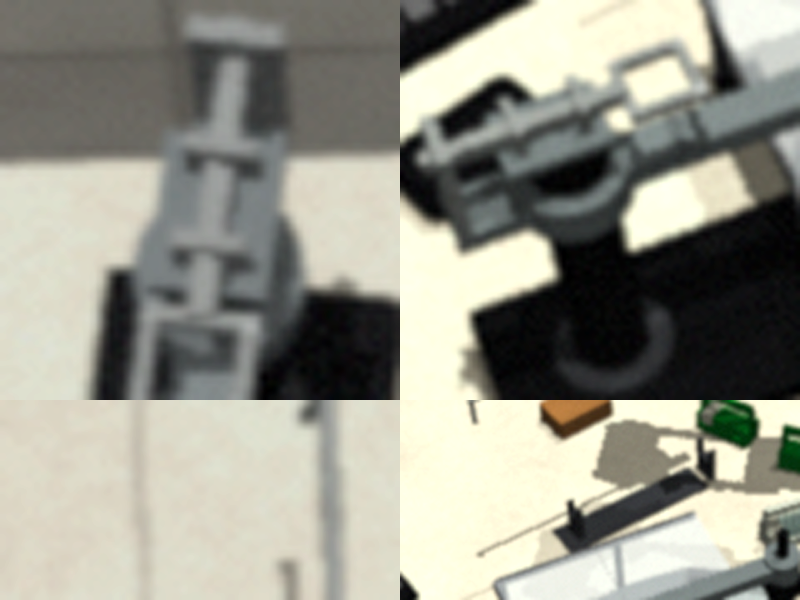

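Left tile: the ring's back bar is at about crop (198,312), so its centre is near top px (304.5,81). Right tile: the ring's corners centre on scene px (231.8,286). The rod is clear of its rest and grips well.

```bash
python3 - <<'E'
from h import *
t=load('top');s=load('scene')
r,e=tri(t,(304.5,81),s,(231.8,286)); print('ring',r,e,onz(t,304.5,81,.24),onz(s,231.8,286,.24))
# post top: dark blob near (286,231) top; column etc.
for im,roi in((t,(272,216,30,30)),):
    x,y,w,h=roi; g=cv2.cvtColor(im['pixels'],6)[y:y+h,x:x+w]; print(g[::2,::2])
# hook: depth in top?
d=t['depth']; 
for v in range(120,260,12):
    row=d[v,380:450]; m=np.where((row>0)&(row<1.15))[0]
    if len(m): u=380+m.mean(); print(v,u,len(m),dep(t,u,v))
E
```

```text
ring [ 0.8882 -0.0543  0.2381] 0.004447974681469751 [ 0.8894 -0.0557  0.24  ] [ 0.8872 -0.051   0.24  ]
[[ 80 130 140 138 122  98  95  98  96  96  80 111  85  75  75]
 [ 81 131 138 137 122  92  97  97  97  96  75  96  62  59  70]
 [107 135 140 138 124  96  97  97  98  96  63  33  24  30  42]
 [137 137 137 138 119  94  94  91  95  93  48  23   4  13  38]
 [139 140 138 119  82  92  90  93  95  89  46  22  12  14  44]
 [139 139 137 113  94  86  82  86  96  97  73  17  13  18  51]
 [140 140 128 100  93  58  43  64  90  96  92  43   8  19  55]
 [141 140 120  99  86  38  30  21  47  78  95  59  13  22  57]
 [141 140 118  97  93  49  30  18  44  77  95  68  14  29  63]
 [142 140 127 100  97  90  67  71  90  96  95  53   8  32  67]
 [141 140 128  96  97  99  99  99  99  99  85  32  12  35  71]
 [140 141 121  63  90  99 100 100  99  87  47  10  14  42  73]
 [139 141 135  99  60  66  88  86  65  39  28   9  19  46  73]
 [126 138 141 139  91  30  36  35  32  22  23  24  29  61  91]
 [121 127 139 138  85  32  34  37  38  36  36  37  50 100 142]]
132 427.5 6 [ 0.7426 -0.3279  0.308 ]
144 429.5 2 [ 0.716  -0.3317  0.3074]
156 430.0 3 [ 0.689  -0.3318  0.3085]
168 430.0 3 [ 0.6628 -0.3314  0.3071]
180 431.0 3 [ 0.6364 -0.3331  0.3062]
192 431.0 3 [ 0.6098 -0.3322  0.3071]
204 432.0 3 [ 0.5835 -0.3337  0.3066]
216 432.0 3 [ 0.5571 -0.3327  0.308 ]
228 439.92857142857144 14 [ 0.5547 -0.4198  0.0006]
240 439.0 21 [ 0.4861 -0.2672  0.6563]
252 429.5 40 [ 0.4688 -0.2525  0.6585]
```

```bash
python3 - <<'E'
from h import *
plan([.611,-.0172,.32],1.441)
E
```

```text
cm [-1.66 31.31 14.52] dr [ 0.146 -0.003 -0.002] | jawnow 1.587 g [ 0.4709 -0.3326  0.303 ] q6 -2.32 t 5.3 F [ 0.1 -0.2 -1.9] w 0.0165
```

```bash
python3 -m creep '{"delta_pos":[[-1,2,1],[-1.7,6,3],[-1.7,10,5],[-1.7,14,7],[-1.7,18,9],[-1.7,22,11],[-1.7,26,13],[-1.7,29,14],[-1.7,31,14.5],[-1.7,31.3,14.5]],"dr":[[0.01,0,0],[0.03,0,0],[0.05,0,0],[0.07,0,0],[0.09,0,0],[0.11,0,0],[0.13,0,0],[0.14,0,0],[0.146,0,0],[0.146,0,0]]}'
python3 -m creep '{"delta_pos":[[0,0,0],[0,0,0],[0,0,0]],"dr":[[0,0,0],[0,0,0],[0,0,0]]}'
python3 - <<'E'
from h import *
plan([.611,-.0172,.32],1.441)
a=shot('top');b=shot('scene')
z=lambda im,x,y,w,h,W,H: cv2.resize(im['pixels'][y:y+h,x:x+w],(W,H),interpolation=cv2.INTER_CUBIC)
o=np.hstack([z(a,275,35,60,90,400,600),z(b,190,240,80,120,400,600)])
cv2.imwrite('pics/c3.png',cv2.convertScaleAbs(o,alpha=1.5))
E
```

```text
clock: 6.3
position: [0.6111, -0.0151, 0.3001]
ee_rot: [0.704, 0.045, 0.708, -0.044]
contact_force: [0.9, -0.5, -1.1]
width: 0.0165
clock: 6.6
position: [0.6112, -0.0193, 0.3029]
ee_rot: [0.705, 0.046, 0.706, -0.047]
contact_force: [-0.1, 0.9, -1.5]
width: 0.0166
cm [ 0.16  0.2  -0.04] dr [-0.002 -0.001  0.   ] | jawnow 1.439 g [ 0.6112 -0.0193  0.3216] q6 -1.58 t 6.6 F [-0.1  0.9 -1.5] w 0.0166
```

View pics/c3.png

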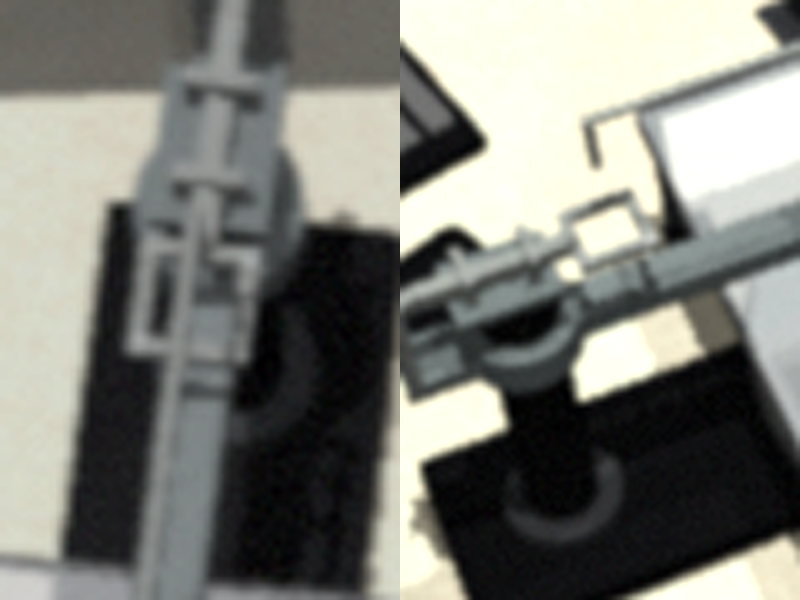

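The left tile shows the ring centred at crop (197,297) and the rod's end at about (203,200). The right tile shows the hook's bend at (590,125), its tip at (597,165) and the ring's centre at (611,228).

```bash
python3 - <<'E'
from h import *
t=load('top');s=load('scene')
print('ring',tri(t,(304.5,79.5),s,(232.2,285.6)),onz(t,304.5,79.5,.24))
print('bend',tri(t,(305.5,65),s,(228,265)),onz(t,305.5,65,.32),onz(s,228,265,.32),'tip',onz(s,229.4,273,.283))
print(onz(t,275+185/6.667,35+300/6.667,.32),onz(t,275+150/6.667,35+580/6.667,.32))
E
```

```text
ring (array([ 0.8889, -0.0535,  0.2418]), np.float64(0.00799503390037267)) [ 0.8931 -0.0557  0.24  ]
bend (array([ 0.889 , -0.0584,  0.3202]), np.float64(0.011710179138334083)) [ 0.8942 -0.0618  0.32  ] [ 0.885  -0.0536  0.32  ] tip [ 0.8839 -0.0588  0.283 ]
[ 0.8605 -0.0553  0.32  ] [ 0.7666 -0.0429  0.32  ]
```

```bash
python3 -m creep '{"delta_pos":[[0,0.4,0],[0.5,0.4,0],[1.5,0.4,0],[2.5,0.4,0],[3.5,0.4,0],[4.5,0.4,0],[5.3,0.4,0],[6,0.4,0],[6,0.4,0],[6,0.4,0]],"dr":[[0,0,0],[0,0,0],[0,0,0],[0,0,0],[0,0,0],[0,0,0],[0,0,0],[0,0,0],[0,0,0],[0,0,0]]}'
python3 - <<'E'
from h import *
plan([.611,-.0172,.26],1.441)
a=shot('top');b=shot('scene')
z=lambda im,x,y,w,h,W,H: cv2.resize(im['pixels'][y:y+h,x:x+w],(W,H),interpolation=cv2.INTER_CUBIC)
o=np.hstack([z(a,275,35,60,60,400,400),z(b,200,250,60,60,400,400)])
cv2.imwrite('pics/c4.png',cv2.convertScaleAbs(o,alpha=1.5))
E
```

```text
clock: 7.7
position: [0.6122, -0.014, 0.2433]
ee_rot: [0.706, 0.046, 0.706, -0.046]
contact_force: [0.3, 0.3, -0.7]
width: 0.0163
cm [ 0.2  -0.34 -0.08] dr [-0.  0. -0.] | jawnow 1.441 g [ 0.6122 -0.014   0.262 ] q6 -1.58 t 7.7 F [ 0.3  0.3 -0.7] w 0.0163
```

View pics/c4.png

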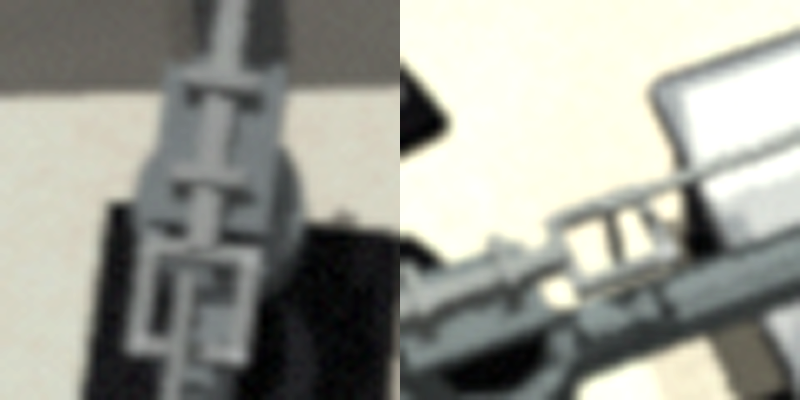

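The hook is down through the ring: left tile, rod end at (182,268) inside the ring opening (155–240, 260–335). Now I pull towards the loader's minus x.

```bash
python3 -m creep '{"delta_pos":[[0,0,-0.6],[0,0,-1.2],[0,0,-1.8],[0,0,-2.3],[0,0,-2.8],[0,0,-3.3],[0,0,-3.8],[0,0,-4.3],[0,0,-4.6],[0,0,-4.6]],"dr":[[0,0,0],[0,0,0],[0,0,0],[0,0,0],[0,0,0],[0,0,0],[0,0,0],[0,0,0],[0,0,0],[0,0,0]]}'
python3 -m creep '{"delta_pos":[[0,0,-0.3],[0,0,-0.5],[0,0,-0.5],[0,0,-0.5]],"dr":[[0,0,0],[0,0,0],[0,0,0],[0,0,0]]}'
python3 - <<'E'
from h import *
t=load('top')
a=shot('top');b=shot('scene');plan([.611,-.0172,.26],1.441)
z=lambda im,x,y,w,h,W,H: cv2.resize(im['pixels'][y:y+h,x:x+w],(W,H),interpolation=cv2.INTER_CUBIC)
o=np.hstack([z(a,275,35,60,60,400,400),z(b,200,250,60,60,400,400)])
cv2.imwrite('pics/c5.png',cv2.convertScaleAbs(o,alpha=1.5))
E
```

```text
clock: 8.8
position: [0.5673, -0.0081, 0.2437]
ee_rot: [0.707, 0.046, 0.705, -0.046]
contact_force: [4.8, -1.0, -2.0]
width: 0.0163
clock: 9.2
position: [0.5671, -0.0082, 0.2442]
ee_rot: [0.71, 0.046, 0.701, -0.046]
contact_force: [13.7, -1.1, -4.8]
width: 0.016
cm [ 0.34 -0.33  4.46] dr [-0.     0.012 -0.   ] | jawnow 1.441 g [ 0.5669 -0.0082  0.2629] q6 -1.58 t 9.3 F [14.  -2.2 -4.6] w 0.0164
```

View pics/c5.png

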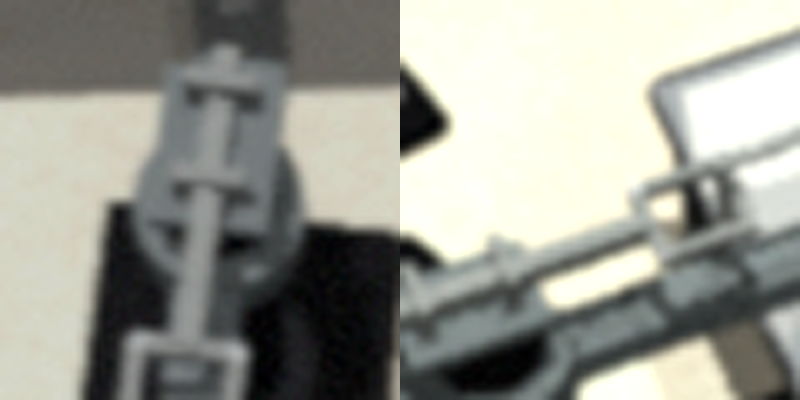

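The ring has moved about 95 crop px, which is 33 mm, and the force rose to 14 N at the stop: the bolt is drawn. I unhook and lift.

```bash
python3 -m creep '{"delta_pos":[[0,0,0.6],[0,0,1.2],[0,0,1.3],[-1,0,1.3],[-2.5,0,1.3],[-4.5,0,1.3],[-6.5,0,1.3],[-7,0,1.3],[-7,0,1.3],[-7,0,1.3]],"dr":[[0,0,0],[0,0,0],[0,0,0],[0,0,0],[0,0,0],[0,0,0],[0,0,0],[0,0,0],[0,0,0],[0,0,0]]}'
python3 - <<'E'
from h import *
plan([.4718,-.3333,.306],1.587)
E
```

```text
clock: 10.3
position: [0.5737, -0.0089, 0.3126]
ee_rot: [0.705, 0.046, 0.706, -0.046]
contact_force: [0.3, 1.0, -2.0]
width: 0.0163
cm [  2.53 -33.49  -5.9 ] dr [-0.146 -0.002 -0.   ] | jawnow 1.441 g [ 0.5737 -0.0089  0.3313] q6 -1.58 t 10.3 F [ 0.3  1.  -2. ] w 0.0163
```

```bash
python3 -m creep '{"delta_pos":[[0,-2,-0.4],[0.5,-6,-1],[1,-10,-1.8],[1.5,-14,-2.5],[2,-18,-3.2],[2.5,-22,-4],[2.5,-26,-4.7],[2.5,-30,-5.4],[2.5,-33,-5.9],[2.5,-33.5,-5.9]],"dr":[[-0.01,0,0],[-0.02,0,0],[-0.04,0,0],[-0.06,0,0],[-0.08,0,0],[-0.1,0,0],[-0.12,0,0],[-0.14,0,0],[-0.146,0,0],[-0.146,0,0]]}'
python3 -m creep '{"delta_pos":[[0,0,0],[0,0,0],[0,0,0],[0,0,0]],"dr":[[0,0,0],[0,0,0],[0,0,0],[0,0,0]]}'
python3 - <<'E'
from h import *
t=shot('top'); d=t['depth']; plan([.4718,-.3333,.306],1.587)
for v in list(range(120,140,2))+list(range(144,224,12)):
    row=d[v,400:445]; m=np.where((row>0)&(row<1.15))[0]
    if len(m): u=400+m.mean(); print(v,u,len(m),dep(t,u,v))
E
```

```text
clock: 11.3
position: [0.4707, -0.3367, 0.2865]
ee_rot: [0.706, -0.004, 0.708, 0.004]
contact_force: [-0.4, 0.2, -1.9]
width: 0.0165
clock: 11.7
position: [0.4729, -0.3323, 0.2883]
ee_rot: [0.707, -0.006, 0.707, 0.006]
contact_force: [0.9, 0.3, -1.5]
width: 0.0164
cm [ 0.11 -0.08 -0.11] dr [ 0.002  0.    -0.   ] | jawnow 1.589 g [ 0.4729 -0.3325  0.3071] q6 -2.32 t 11.8 F [-0.1  0.7 -1.3] w 0.0164
126 428.0 3 [ 0.7555 -0.329   0.3099]
128 427.5 4 [ 0.752  -0.3284  0.3066]
130 427.0 5 [ 0.7477 -0.3274  0.3058]
132 426.5 6 [ 0.7511 -0.332   0.2776]
134 428.5 2 [ 0.7384 -0.3301  0.3072]
136 428.5 2 [ 0.734  -0.3301  0.3066]
138 428.5 2 [ 0.7291 -0.3296  0.3085]
144 429.5 2 [ 0.7154 -0.3312  0.3095]
156 429.0 3 [ 0.6898 -0.3303  0.3054]
168 430.0 3 [ 0.6622 -0.3308  0.3098]
180 430.0 3 [ 0.6356 -0.3298  0.3111]
192 431.0 3 [ 0.6095 -0.3317  0.3091]
204 431.0 3 [ 0.5832 -0.331   0.3093]
216 432.0 3 [ 0.5569 -0.3323  0.3098]
```

The rod hasn't slipped: it is level and its end is at x 0.752. I set it down.

```bash
python3 -m creep '{"delta_pos":[[3,-0.1,-0.1],[7,-0.1,-0.1],[11,-0.1,-0.1],[15,-0.1,-0.1],[18,-0.1,-0.1],[20.5,-0.1,-0.1],[22.5,-0.1,-0.1],[23.5,-0.1,-0.1],[23.5,-0.1,-0.1],[23.5,-0.1,-0.1]],"dr":[[0,0,0],[0,0,0],[0,0,0],[0,0,0],[0,0,0],[0,0,0],[0,0,0],[0,0,0],[0,0,0],[0,0,0]]}'
python3 - <<'E'
from h import *
plan([.4718,-.3333,.0455],1.587)
E
```

```text
clock: 12.75
position: [0.4723, -0.3348, 0.0541]
ee_rot: [0.708, -0.006, 0.707, 0.006]
contact_force: [0.5, -0.0, -1.1]
width: 0.0162
cm [ 2.73  0.16 -0.05] dr [0.    0.001 0.001] | jawnow 1.587 g [ 0.4723 -0.3348  0.0728] q6 -2.32 t 12.8 F [ 0.5 -0.  -1.1] w 0.0162
```

```bash
python3 -m creep '{"delta_pos":[[0.6,0.1,0],[1.2,0.1,0],[1.8,0.1,0],[2.3,0.1,0],[2.7,0.1,0],[2.7,0.1,0],[2.7,0.1,0]],"dr":[[0,0,0],[0,0,0],[0,0,0],[0,0,0],[0,0,0],[0,0,0],[0,0,0]]}'
python3 -m creep '{"delta_pos":[[0,0,0],[0,0,0],[0,0,0],[0,0,0],[0,0,0],[-1,0,0],[-4,0,0],[-9,0,0],[-14,0,0],[-19,0,0]],"dr":[[0,0,0],[0,0,0],[0,0,0],[0,0,0],[0,0,0],[0,0,0],[0,0,0],[0,0,0],[0,0,0],[0,0,0]]}' 1
python3 -m creep '{"delta_pos":[[-7,0,-3],[-7,0,-5],[-7,0,-5],[-7,0,-5]],"dr":[[0,0,0],[0,0,0],[0,0,0],[0,0,0]]}'
python3 - <<'E'
from h import *
w=shot('wrist');plan([.535,-.008,.30],1.441)
for v in (200,230,260,290,320):
    m=[dep(w,u,v)for u in range(300,350) if w['depth'][v,u]>0]; m=np.array(m); k=m[:,2]>.035; print(v,m[k].mean(0),k.sum())
cv2.imwrite('pics/w2.png',w['pixels'])
E
```

```text
clock: 13.45
position: [0.4714, -0.3335, 0.0267]
ee_rot: [0.707, -0.006, 0.707, 0.006]
contact_force: [-0.8, 1.6, 4.5]
width: 0.0169
clock: 14.45
position: [0.4713, -0.3333, 0.219]
ee_rot: [0.707, -0.006, 0.707, 0.006]
contact_force: [1.0, -0.0, 0.1]
width: 0.0856
clock: 14.85
position: [0.4215, -0.3344, 0.2874]
ee_rot: [0.708, -0.006, 0.706, 0.005]
contact_force: [0.2, 0.3, 0.4]
width: 0.0858
cm [ 0.49 32.42 11.86] dr [ 0.146  0.    -0.   ] | jawnow 1.587 g [ 0.4215 -0.3341  0.3047] q6 -2.39 t 14.9 F [ 0.6  0.4 -0.4] w 0.0856
200 [ 0.4166 -0.3332  0.0402] 12
230 [ 0.446  -0.3322  0.0538] 17
260 [ 0.479  -0.3317  0.0543] 17
290 [ 0.5142 -0.3323  0.0539] 15
320 [ 0.555  -0.3317  0.0479] 5
```

The rod is back on its rest at the same heights. Next I move to the post and flip the wrist so joint 6 has range for the arc.

```bash
python3 -m creep '{"delta_pos":[[0,4,1.5],[0,8,3],[0,12,4.5],[0,16,6],[0,20,7.5],[0,24,9],[0,28,10.5],[0,31,11.5],[0,32.4,11.9],[0,32.4,11.9]],"dr":[[0.14,0,0],[0.28,0,0],[0.42,0,0],[0.56,0,0],[0.7,0,0],[0.84,0,0],[0.98,0,0],[1.12,0,0],[1.26,0,0],[1.4,0,0]]}' 0
python3 -m creep '{"delta_pos":[[0,0,0],[0,0,0],[0,0,0],[0,0,0],[0,0,0],[0,0,0],[0,0,0],[0,0,0],[0,0,0],[0,0,0]],"dr":[[0.14,0,0],[0.28,0,0],[0.42,0,0],[0.56,0,0],[0.7,0,0],[0.84,0,0],[0.98,0,0],[1.12,0,0],[1.26,0,0],[1.4,0,0]]}'
python3 -m creep '{"delta_pos":[[0,0,0],[0,0,0],[0,0,0],[0,0,0],[0,0,0],[0,0,0]],"dr":[[0.14,0,0],[0.28,0,0],[0.42,0,0],[0.49,0,0],[0.49,0,0],[0.49,0,0]]}'
python3 - <<'E'
from h import *
plan([.534,-.008,.228],-1.70)
w=shot('wrist');cv2.imwrite('pics/w3.png',w['pixels'])
E
```

```text
clock: 15.9
position: [0.5356, -0.0052, 0.2839]
ee_rot: [0.543, 0.451, 0.546, -0.452]
contact_force: [-0.6, 0.2, 0.2]
width: 0.0429
clock: 16.9
position: [0.5352, -0.0077, 0.284]
ee_rot: [-0.123, -0.695, -0.125, 0.697]
contact_force: [0.1, -0.1, -0.2]
width: 0.0427
clock: 17.5
position: [0.5352, -0.008, 0.2848]
ee_rot: [0.046, -0.705, 0.046, 0.707]
contact_force: [-0.5, 0.2, 1.0]
width: 0.0428
cm [7.55 0.02 0.1 ] dr [-0.001  0.003  0.   ] | jawnow -1.701 g [ 0.5353 -0.008   0.3035] q6 1.56 t 17.5 F [-0.5  0.2  1. ] w 0.0428
```

View pics/w3.png

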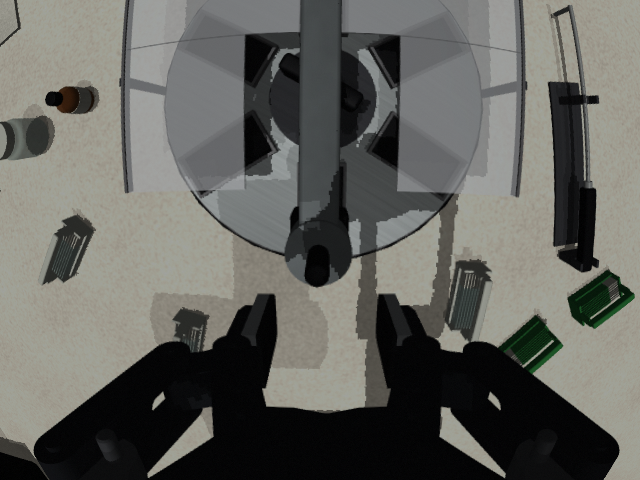

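Wrist view: post top at (317,265), turning bar from (288,65) to (358,100), racks at (68,250), (190,330) and (469,297). The rod is on its rest at the right.

```bash
python3 - <<'E'
from h import *
w=load('wrist')
print('cam',-w['R'].T@w['t']); p=onz(w,317,262,.239); print('post',p)
t=load('top');print('post tri',tri(t,(285.5,231),w,(317,262)))
a,b=onz(w,288,65,.165),onz(w,358,100,.165); print('bar',a,b,(a+b)/2,np.linalg.norm(a-b),np.arctan2(*(b-a)[1::-1]))
# carousel rim circle fit from front edge
for u,v in((168,150),(200,195),(260,240),(400,236),(450,190),(480,130)): print(onz(w,u,v,.038))
for u in (290,330): print(proj(w,[.535,-.008,.239]))
plan(list(p[:2])+[.228],-1.70)
E
```

```text
cam [ 0.6074 -0.0163  0.4275]
post [ 0.5427 -0.0029  0.239 ]
post tri (array([ 0.5355, -0.0037,  0.2178]), np.float64(0.004621743626799555))
bar [0.6623 0.0032 0.165 ] [ 0.6307 -0.0417  0.165 ] [ 0.6465 -0.0192  0.165 ] 0.0548655749643633 -2.1842660346687848
[0.6228 0.1575 0.038 ]
[0.5667 0.1289 0.038 ]
[0.507  0.0704 0.038 ]
[ 0.4915 -0.0831  0.038 ]
[ 0.5365 -0.1437  0.038 ]
[ 0.5999 -0.1848  0.038 ]
[328.305  274.0486]
[328.305  274.0486]
cm [ 7.58 -0.62 -0.68] dr [-0.001  0.002  0.   ] | jawnow -1.701 g [ 0.5353 -0.0081  0.3039] q6 1.56 t 17.6 F [ 0.   1.  -0.8] w 0.0427
```

```bash
python3 -m creep '{"delta_pos":[[1.5,-0.2,0],[3,-0.2,0],[4.5,-0.2,0],[6,-0.2,0],[7.5,-0.2,0],[7.5,-0.2,0],[7.5,-0.2,0]],"dr":[[0,0,0],[0,0,0],[0,0,0],[0,0,0],[0,0,0],[0,0,0],[0,0,0]]}'
python3 - <<'E'
from h import *
w=load('wrist')
P=np.array([onz(w,u,v,.038)[:2] for u,v in((168,150),(200,195),(260,240),(400,236),(450,190),(480,130))])
c=np.linalg.lstsq(np.c_[2*P,np.ones(6)],(P**2).sum(1),rcond=None)[0]; print('axis',c[:2],np.sqrt(c[2]+c[:2]@c[:2]))
s=st();q=s['ee_rot'];M=R.from_quat([q[1],q[2],q[3],q[0]]).as_matrix()
p0=np.array([.535,-.006]);C=np.array([.9458,-.0616]); 
plan([.535,-.006,.228],-1.70)
for a in np.arange(.1,.86,.1):
    ca,sa=np.cos(a),np.sin(a); v=p0-C; p=C+[ca*v[0]-sa*v[1],sa*v[0]+ca*v[1]]; d=np.r_[p-p0,0]; print(round(a,2),p,(M.T@d*100).round(1))
E
```

```text
clock: 18.25
position: [0.5356, -0.0064, 0.2112]
ee_rot: [0.047, -0.705, 0.046, 0.706]
contact_force: [-0.4, 0.4, 1.1]
width: 0.0428
axis [ 0.6594 -0.0184] 0.17703529574277047
cm [ 0.19 -0.03  0.07] dr [-0.002  0.001  0.   ] | jawnow -1.702 g [ 0.5356 -0.0064  0.2299] q6 1.56 t 18.2 F [-0.4  0.4  1.1] w 0.0428
0.1 [ 0.5315 -0.0473] [-0.   4.1 -0.2]
0.2 [ 0.5321 -0.0887] [-0.   8.2 -0.8]
0.3 [ 0.5369 -0.1299] [-0.  12.3 -1.8]
0.4 [ 0.5458 -0.1704] [-0.  16.2 -3.2]
0.5 [ 0.5586 -0.2098] [-0.  19.9 -5. ]
0.6 [ 0.5754 -0.2477] [-0.  23.4 -7.2]
0.7 [ 0.5958 -0.2837] [-0.  26.7 -9.7]
0.8 [ 0.6197 -0.3176] [ -0.   29.8 -12.5]
```

```bash
python3 -m creep '{"delta_pos":[[0,2,-0.1],[0,4.1,-0.2],[0,6.2,-0.5],[0,8.2,-0.8],[0,10.3,-1.3],[0,12.3,-1.8],[0,14.3,-2.5],[0,16.2,-3.2],[0,18.1,-4.1],[0,19.9,-5]],"dr":[[-0.05,0,0],[-0.1,0,0],[-0.15,0,0],[-0.2,0,0],[-0.25,0,0],[-0.3,0,0],[-0.35,0,0],[-0.4,0,0],[-0.45,0,0],[-0.5,0,0]]}'
python3 -m creep '{"delta_pos":[[0,2,-0.1],[0,4.1,-0.2],[0,6.2,-0.5],[0,8.2,-0.8],[0,9.4,-1],[0,10.3,-1.3],[0,10.3,-1.3],[0,10.3,-1.3]],"dr":[[-0.05,0,0],[-0.1,0,0],[-0.15,0,0],[-0.2,0,0],[-0.23,0,0],[-0.25,0,0],[-0.25,0,0],[-0.25,0,0]]}'
python3 -m creep '{"delta_pos":[[0,0.4,0],[0,0.9,0],[0,1.4,-0.1],[0,1.4,-0.1]],"dr":[[0,0,0],[0,0,0],[-0.03,0,0],[-0.03,0,0]]}'
python3 - <<'E'
from h import *
plan([.535,-.006,.228],-1.70)
E
```

```text
clock: 19.25
position: [0.5595, -0.211, 0.2125]
ee_rot: [0.13, 0.696, 0.13, -0.694]
contact_force: [-0.3, 2.1, 0.1]
width: 0.0427
clock: 20.05
position: [0.6082, -0.3016, 0.2116]
ee_rot: [0.215, 0.674, 0.215, -0.674]
contact_force: [0.6, 0.6, 1.0]
width: 0.0427
clock: 20.45
position: [0.6142, -0.309, 0.2113]
ee_rot: [-0.222, -0.669, -0.229, 0.672]
contact_force: [-6.0, 6.1, 4.4]
width: 0.0428
cm [  0.48 -28.93 -12.  ] dr [0.778 0.005 0.009] | jawnow -0.922 g [ 0.6143 -0.3092  0.23  ] q6 0.35 t 20.4 F [-6.   6.1  4.4] w 0.0428
```

```bash
python3 -m creep '{"delta_pos":[[0,-0.7,0],[0,-1.4,0],[-2,-1.4,0],[-5,-1.4,0],[-7.5,-1.4,0],[-7.5,-6,-2.5],[-7.5,-11,-5],[-7.5,-16,-7.5],[-7.5,-21,-9],[-7.5,-26,-11]],"dr":[[0,0,0],[0,0,0],[0,0,0],[0,0,0],[0,0,0],[0.14,0,0],[0.28,0,0],[0.42,0,0],[0.56,0,0],[0.7,0,0]]}' 1
python3 -m creep '{"delta_pos":[[0,-3,0],[0,-3,0],[0,-3,0]],"dr":[[0.08,0,0],[0.08,0,0],[0.08,0,0]]}'
python3 - <<'E'
from h import *
plan([.535,-.006,.304],-1.70)
w=shot('wrist');cv2.imwrite('pics/w4.png',w['pixels']); print(-w['R'].T@w['t'])
E
```

```text
clock: 21.45
position: [0.5525, -0.0564, 0.2865]
ee_rot: [-0.021, 0.707, -0.021, -0.706]
contact_force: [1.3, 0.3, 0.1]
width: 0.0856
clock: 21.75
position: [0.555, -0.0279, 0.2867]
ee_rot: [-0.045, 0.706, -0.046, -0.705]
contact_force: [-0.0, 0.3, -0.2]
width: 0.0855
cm [ 0.14 -1.92  2.26] dr [-0.001 -0.002 -0.001] | jawnow -1.701 g [ 0.5549 -0.0279  0.3054] q6 1.53 t 21.8 F [-0.   0.3 -0.2] w 0.0855
[ 0.6266 -0.0359  0.4297]
```

View pics/w4.png

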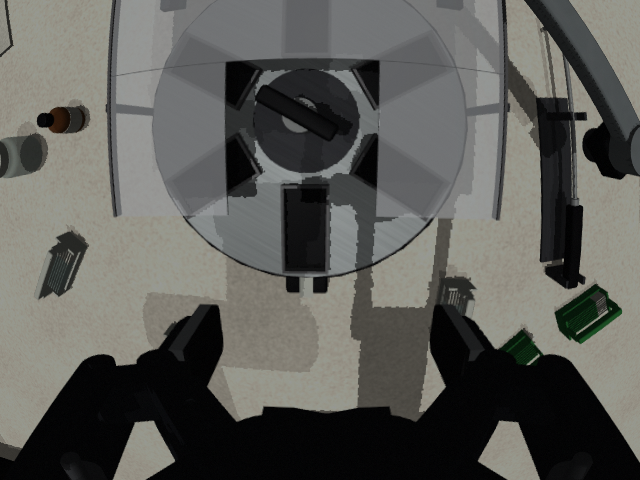

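The port pocket shows as a dark rectangle from (283,185) to (327,271), the mark is at (306,284), and the turning bar runs from (257,92) to (340,130). The camera arm is swung clear at the right. Next I measure the port and the racks.

```bash
python3 - <<'E'
from h import *
w=load('wrist')
g=cv2.cvtColor(w['pixels'],6); m=(g[175:280,265:345]<62).astype(np.uint8)
n,l,s,c=cv2.connectedComponentsWithStats(m); i=1+s[1:,4].argmax(); k=(l==i).astype(np.uint8)
cn=max(cv2.findContours(k,0,2)[0],key=cv2.contourArea); r=cv2.minAreaRect(cn); b=cv2.boxPoints(r)+[265,175]
print(r,b)
for z in(.038,.052):
    Q=np.array([onz(w,*p,z) for p in b]); print(z,Q.mean(0),np.linalg.norm(Q[0]-Q[1]),np.linalg.norm(Q[1]-Q[2])); 
    for i in (0,1): d=Q[i+1]-Q[i]; print(np.arctan2(d[1],d[0]))
for u,v in((305,215),(305,228),(305,245),(240,235),(370,225)): print('depth',u,v,dep(w,u,v))
d=w['depth'];
a,b2=onz(w,257,92,.165),onz(w,340,130,.165);print('bar',(a+b2)/2,np.arctan2(*(a-b2)[1::-1]),np.linalg.norm(a-b2),dep(w,285,107),dep(w,320,122))
mk=onz(w,306,284,.03);print('mark',mk)
# racks fresh from top
t=shot('top');cv2.imwrite('pics/t2.png',t['pixels']);hsv=cv2.cvtColor(t['pixels'],40)
for n,u,v in(('A',164,241),('B',218,295),('C',352,285)):
    D=t['depth'][v-30:v+30,u-30:u+30]; P=np.array([[*dep(t,u+i,v+j)] for j in range(-30,30) for i in range(-30,30) if D[j+30,i+30]>0])
    k=(P[:,2]>.05)&(P[:,2]<.085); X=P[k]; c=X.mean(0); ev=np.linalg.svd(X[:,:2]-c[:2])[2][0]
    print(n,k.sum(),c,X[:,2].max(),np.arctan2(ev[1],ev[0]))
    r=cv2.minAreaRect(X[:,:2].astype(np.float32)*1000); print(r)
E
```

```text
((40.960174560546875, 49.534942626953125), (94.92476654052734, 47.00838851928711), 89.34146118164062) [[281.912  177.3458]
 [328.9173 176.8056]
 [330.0083 271.724 ]
 [283.003  272.2643]]
0.038 [ 0.5363 -0.0023  0.038 ] 0.049748561388177195 0.10624623606061132
-1.6961768360538212
3.0249201214072388
0.052 [ 0.5395 -0.0035  0.052 ] 0.0479704319681296 0.10244874819690017
-1.6961768360538196
3.0249201214072388
depth 305 215 [ 0.5487 -0.0033  0.0392]
depth 305 228 [ 0.5343 -0.0012  0.0389]
depth 305 245 [0.5157 0.0014 0.04  ]
depth 240 235 [0.5361 0.0717 0.0387]
depth 370 225 [ 0.5285 -0.0716  0.0386]
bar [ 0.6492 -0.0195  0.165 ] 0.988226242483365 0.06505079143325007 [ 0.6529 -0.0107  0.1658] [ 0.6388 -0.0335  0.1648]
mark [0.4659 0.0082 0.03  ]
A 161 [0.5268 0.3531 0.0624] 0.07052949659699803 2.36386630393303
((526.9778442382812, 353.4951171875), (13.466144561767578, 84.37702178955078), 46.822662353515625)
B 91 [0.3674 0.2074 0.0644] 0.06981772447599432 2.7688163831457024
((372.70587158203125, 205.0102081298828), (10.16740608215332, 82.46544647216797), 67.72456359863281)
C 124 [ 0.3947 -0.1721  0.0642] 0.06958544608578343 2.948290335967499
((394.8298034667969, -172.21246337890625), (12.078546524047852, 83.3717041015625), 80.10872650146484)
```

```bash
python3 - <<'E'
from h import *
plan([.527,.3535,.25],-2.34)
E
```

```text
cm [  5.47 -37.57   7.84] dr [ 0.637 -0.001 -0.001] | jawnow -1.703 g [ 0.5551 -0.0292  0.305 ] q6 1.53 t 21.9 F [ 0.1 -0.7 -0.4] w 0.0856
```

```bash
python3 -m creep '{"delta_pos":[[0,-4,1],[0,-8,2],[0,-12,3],[0,-16,4],[0,-20,5],[0,-24,6],[0,-28,7],[1,-32,7.8],[2,-35.5,7.8],[3,-37.6,7.8]],"dr":[[-0.14,0,0],[-0.28,0,0],[-0.42,0,0],[-0.56,0,0],[-0.7,0,0],[-0.84,0,0],[-0.98,0,0],[-1.12,0,0],[-1.26,0,0],[-1.4,0,0]]}'
python3 -m creep '{"delta_pos":[[1,0,0],[2,0,0],[2.5,0,0],[2.5,0,0],[2.5,0,0],[2.5,0,0],[2.5,0,0],[2.5,0,0],[2.5,0,0],[2.5,0,0]],"dr":[[-0.14,0,0],[-0.28,0,0],[-0.42,0,0],[-0.56,0,0],[-0.7,0,0],[-0.84,0,0],[-0.98,0,0],[-1.1,0,0],[-1.1,0,0],[-1.1,0,0]]}'
python3 - <<'E'
from h import *
plan([.527,.3535,.06],.8)
t=shot('top');w=shot('wrist')
z=lambda im,x,y,w,h,W,H: cv2.resize(im['pixels'][y:y+h,x:x+w],(W,H),interpolation=cv2.INTER_CUBIC)
o=np.hstack([z(t,255,160,80,110,436,600),cv2.resize(w['pixels'][150:400,180:470],(364,314))[:600] if 0 else z(w,200,150,218,360-30,364,600)])
cv2.imwrite('pics/c6.png',cv2.convertScaleAbs(o,alpha=1.3))
D=w['depth']; P=np.array([dep(w,u,v) for v in range(120,400,2) for u in range(150,500,2) if D[v,u]>0]); 
k=(P[:,2]>.055)&(P[:,2]<.08)&(np.hypot(P[:,0]-.527,P[:,1]-.3535)<.08); X=P[k]; print(k.sum(),X.mean(0),np.median(X[:,2])); r=cv2.minAreaRect(X[:,:2].astype(np.float32)*1000); print(r)
D=t['depth'];P=np.array([dep(t,u,v) for v in range(200,262) for u in range(262,312) if D[v,u]>0]);
k=(P[:,2]>.046)&(P[:,2]<.06)
np.save('/tmp/port.npy',P); print(k.sum(),P[:,2].min(),P[:,2].max())
E
```

```text
clock: 22.85
position: [0.5284, 0.3563, 0.2555]
ee_rot: [0.42, 0.569, 0.421, -0.568]
contact_force: [-1.2, -0.8, -0.1]
width: 0.0854
clock: 23.85
position: [0.5281, 0.3538, 0.231]
ee_rot: [0.654, 0.268, 0.654, -0.268]
contact_force: [-0.1, -0.0, 0.9]
width: 0.0857
cm [18.97 -0.09 -0.06] dr [-0.007  0.     0.   ] | jawnow 0.793 g [0.5281 0.3538 0.2497] q6 -0.31 t 23.9 F [-0.1 -0.   0.9] w 0.0857
290 [0.5249 0.3574 0.0658] 0.0660610389627457
((526.3851928710938, 356.9412841796875), (10.737007141113281, 83.56605529785156), 45.68156814575195)
181 -0.007705838660570841 0.12097896366287397
```

View pics/c6.png

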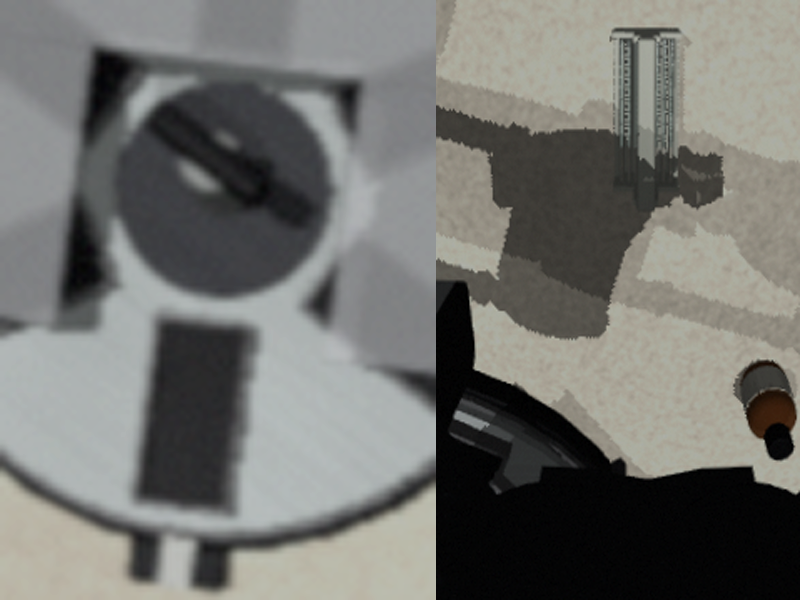

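The top crop shows the pocket's corners at (160,318), (258,325), (232,512) and (137,500), and the mark at (177,562). The wrist tile shows rack A lined up under the tool.

```bash
python3 - <<'E'
from h import *
t=load('top'); s=4
g=cv2.resize(cv2.cvtColor(t['pixels'],6)[205:260,270:310],None,fx=s,fy=s,interpolation=cv2.INTER_CUBIC); m=(g<75).astype(np.uint8)
n,l,S,c=cv2.connectedComponentsWithStats(m); 
i=l[int((236-205)*s),int((291-270)*s)]; cn=max(cv2.findContours((l==i).astype(np.uint8),0,2)[0],key=cv2.contourArea); b=(cv2.boxPoints(cv2.minAreaRect(cn))+.5)/s-.5+[270,205]; print(b,S[i])
for z in(.038,.052):
    Q=np.array([onz(t,*p,z) for p in b]); e=[Q[1]-Q[0],Q[2]-Q[1]]; print(z,Q.mean(0),[(np.linalg.norm(x),np.arctan2(x[1],x[0])) for x in e])
# same by eye
B=np.array([(160,318),(258,325),(232,512),(137,500)])/5.45+[255,160]; Q=np.array([onz(t,*p,.045) for p in B]);print(Q.mean(0),Q)
print('mark',onz(t,287.5,263,.03)); u=255+np.array([150,310])/5.45; v=160+np.array([122,212])/5.45
a,b=onz(t,u[0],v[0],.165),onz(t,u[1],v[1],.165); print('bar',(a+b)/2,np.linalg.norm(a-b),np.arctan2(*(a-b)[1::-1]))
# disc under bar centre, crop (222,190)
print('disc',onz(t,255+222/5.45,160+190/5.45,.116))
P=np.load('/tmp/port.npy')
E
```

```text
[[279.207  251.232 ]
 [283.6681 217.4027]
 [301.355  219.735 ]
 [296.894  253.5643]] [  40   54   86  140 9232]
0.038 [ 0.5369 -0.0035  0.038 ] [(np.float64(0.0935260457036477), np.float64(-0.13819295363108342)), (np.float64(0.0490082164661688), np.float64(-1.7162773582065876))]
0.052 [ 0.536  -0.0045  0.052 ] [(np.float64(0.09254161101449804), np.float64(-0.13819295363108328)), (np.float64(0.04849236670496406), np.float64(-1.716277358206587))]
[ 0.5353 -0.0062  0.045 ] [[ 0.5834  0.0118  0.045 ]
 [ 0.5792 -0.0373  0.045 ]
 [ 0.4859 -0.0234  0.045 ]
 [ 0.4925  0.024   0.045 ]]
mark [0.4619 0.0054 0.03  ]
bar [ 0.64   -0.0313  0.165 ] 0.08427973485010598 1.0415449279986548
disc [ 0.6368 -0.0244  0.116 ]
```

```bash
python3 -m creep '{"delta_pos":[[3,0,-0.2],[7,0,-0.2],[11,0,-0.2],[14.5,0,-0.2],[17,0,-0.2],[18.5,0,-0.2],[19,0,-0.2],[19,0,-0.2],[19,0,-0.2]],"dr":[[0,0,0],[0,0,0],[0,0,0],[0,0,0],[0,0,0],[0,0,0],[0,0,0],[0,0,0],[0,0,0]]}'
python3 -m creep '{"delta_pos":[[0,0,0],[0,0,0],[0,0,0],[0,0,0],[0,0,0],[0,0,0],[0,0,0],[0,0,0],[0,0,0]],"dr":[[0,0,0],[0,0,0],[0,0,0],[0,0,0],[0,0,0],[0,0,0],[0,0,0],[0,0,0],[0,0,0]]}' -1 50
python3 - <<'E'
from h import *
plan([.5355,-.0035,.18],1.436)
E
```

```text
clock: 24.85
position: [0.5266, 0.3566, 0.0423]
ee_rot: [0.655, 0.268, 0.654, -0.266]
contact_force: [0.0, -0.4, 0.6]
width: 0.0855
clock: 25.75
position: [0.5257, 0.3562, 0.0415]
ee_rot: [0.655, 0.267, 0.655, -0.267]
contact_force: [-1.6, 0.2, 3.1]
width: 0.0091
cm [-11.98 -25.04  25.84] dr [-0.639  0.    -0.   ] | jawnow 0.797 g [0.5257 0.3562 0.0602] q6 -0.31 t 25.8 F [-1.6  0.2  3.1] w 0.0091
```

```bash
python3 -m creep '{"delta_pos":[[-2,0,0],[-5,0,0],[-9,0,0],[-13,0,0],[-14,-2,2],[-14,-5,5],[-14,-8,8],[-14,-11,11.5],[-14,-14,15],[-14,-17,18]],"dr":[[0,0,0],[0,0,0],[0,0,0],[0,0,0],[-0.06,0,0],[-0.16,0,0],[-0.26,0,0],[-0.36,0,0],[-0.46,0,0],[-0.56,0,0]]}'
python3 - <<'E'
from h import *
plan([.5355,-.0035,.18],1.436)
E
```

```text
clock: 26.75
position: [0.5357, 0.1068, 0.1809]
ee_rot: [0.703, 0.074, 0.703, -0.074]
contact_force: [-0.0, 0.1, -1.1]
width: 0.0089
cm [  1.96 -10.79   2.28] dr [-0.075  0.     0.   ] | jawnow 1.361 g [0.5357 0.1068 0.1996] q6 -1.29 t 26.8 F [-0.   0.1 -1.1] w 0.0089
```

```bash
python3 -m creep '{"delta_pos":[[0,-3,0.6],[0,-6,1.2],[0,-9,1.8],[0,-10.5,2.3],[1,-10.8,2.3],[2,-10.8,2.3],[4,-10.8,2.3],[4,-10.8,2.3],[4,-10.8,2.3]],"dr":[[-0.02,0,0],[-0.04,0,0],[-0.06,0,0],[-0.075,0,0],[-0.075,0,0],[-0.075,0,0],[-0.075,0,0],[-0.075,0,0],[-0.075,0,0]]}'
python3 - <<'E'
from h import *
plan([.5355,-.0035,.12],1.436)
w=shot('wrist'); D=w['depth']; P=np.array([dep(w,u,v) for v in range(0,480,2) for u in range(0,640,2) if D[v,u]>0])
k=(P[:,2]>.15)&(P[:,2]<.175)&(np.hypot(P[:,0]-.5355,P[:,1]+.0035)<.06); X=P[k]; print(k.sum(),X.mean(0) if k.sum() else 0, X.min(0),X.max(0))
t=shot('top');D=t['depth']; P=np.array([dep(t,u,v) for v in range(200,262) for u in range(255,320) if D[v,u]>0])
for a,b in((.12,.15),(.15,.175),(.175,.2)):
    k=(P[:,2]>a)&(P[:,2]<b)&(np.hypot(P[:,0]-.5355,P[:,1]+.0035)<.06); print(a,k.sum(), P[k].min(0) if k.any() else 0,P[k].max(0) if k.any() else 0)
cv2.imwrite('pics/w7.png',np.hstack([w['pixels'][150:480,160:480],t['pixels'][195:265,260:328].repeat(4,0).repeat(4,1)[:,:270][:280].__class__(0) if 0 else cv2.resize(t['pixels'][195:265,260:328],(330,330))]))
E
```

```text
clock: 27.65
position: [0.5345, -0.0005, 0.1404]
ee_rot: [0.705, 0.049, 0.706, -0.048]
contact_force: [-1.4, -0.6, -1.0]
width: 0.0093
cm [ 3.91 -0.29  0.15] dr [-0.003 -0.002 -0.   ] | jawnow 1.433 g [ 0.5346 -0.0005  0.1591] q6 -1.56 t 27.6 F [-1.4 -0.6 -1. ] w 0.0093
1831 [0.5253 0.0019 0.1639] [ 0.4925 -0.0166  0.15  ] [0.5772 0.0195 0.175 ]
0.12 10 [0.4957 0.0016 0.1263] [0.5044 0.021  0.1489]
0.15 16 [ 0.4956 -0.0014  0.1511] [0.5051 0.0078 0.1699]
0.175 0 0 0
```

View pics/w7.png

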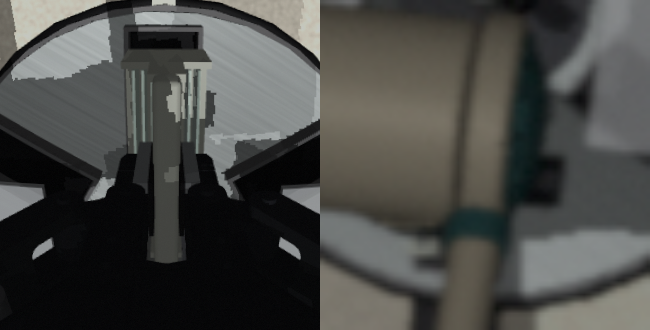

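The wrist tile shows the rack over the pocket. The pocket's outer edge runs from crop (125,27) to (203,27), and the rack's front end is centred at about (167,60), above and nearly in line with it.

```bash
python3 - <<'E'
from h import *
w=load('wrist')
for z in (.052,.038): print(z,onz(w,285,177,z),onz(w,363,177,z),onz(w,324,177,z))
print('inner front',onz(w,290,183,.038),onz(w,359,183,.038))
print('bar front end',onz(w,326.5,228,.165),'far',onz(w,326.5,412,.165))
g=np.array([.5346,-.0005]); 
# expected: port centre lateral from front mid: front mid is .048 ahead along -loader x
for f in (onz(w,324,177,.052),): print('port est',f[:2]+.048*np.array([.991,-.134]))
plan([.5355,-.0035,.098],1.436)
E
```

```text
0.052 [ 0.4841 -0.0182  0.052 ] [0.4908 0.0301 0.052 ] [0.4876 0.006  0.052 ]
0.038 [ 0.4853 -0.0199  0.038 ] [0.4925 0.0313 0.038 ] [0.489  0.0057 0.038 ]
inner front [ 0.4898 -0.0172  0.038 ] [0.4961 0.0282 0.038 ]
bar front end [0.4927 0.0066 0.165 ] far [ 0.5702 -0.0041  0.165 ]
port est [ 0.5352 -0.0005]
cm [ 6.24 -0.26  0.02] dr [-0.003  0.001 -0.   ] | jawnow 1.433 g [ 0.5356 -0.001   0.1604] q6 -1.56 t 27.8 F [ 0.1 -0.8 -1.4] w 0.0096
```

```bash
python3 -m creep '{"delta_pos":[[1,-0.1,0],[2,-0.1,0],[3,-0.1,0],[4,-0.1,0],[4.5,-0.1,0],[4.8,-0.1,0],[5.1,-0.1,0],[5.4,-0.1,0],[5.4,-0.1,0]],"dr":[[0,0,0],[0,0,0],[0,0,0],[0,0,0],[0,0,0],[0,0,0],[0,0,0],[0,0,0],[0,0,0]]}'
python3 -c "
from h import *
plan([.5355,-.0035,.098],1.436)"
```

```text
clock: 28.65
position: [0.535, -0.0026, 0.0871]
ee_rot: [0.705, 0.049, 0.706, -0.049]
contact_force: [-0.1, 0.2, -1.1]
width: 0.0087
cm [ 0.78 -0.08  0.07] dr [-0.004 -0.    -0.   ] | jawnow 1.432 g [ 0.535  -0.0026  0.1058] q6 -1.57 t 28.6 F [-0.1  0.2 -1.1] w 0.0087
```

```bash
python3 -m creep '{"delta_pos":[[0.3,0,0],[0.6,0,0],[0.75,0,0],[0.75,0,0]],"dr":[[0,0,0],[0,0,0],[0,0,0],[0,0,0]]}'
python3 -m creep '{"delta_pos":[[0,0,0],[0,0,0],[0,0,0],[0,0,0],[0,0,0],[-1,0,0],[-4,0,0],[-8,0,0],[-12,0,0],[-12,0,0]],"dr":[[0,0,0],[0,0,0],[0,0,0],[0,0,0],[0,0,0],[0,0,0],[0,0,0],[0,0,0],[0,0,0],[0,0,0]]}' 1
python3 -c "
from h import *
plan([.6495,-.0195,.22],2.483)
w=shot('wrist'); D=w['depth']; P=np.array([dep(w,u,v) for v in range(0,480,2) for u in range(0,640,2) if D[v,u]>0])
k=(P[:,2]>.095)&(P[:,2]<.112)&(np.hypot(P[:,0]-.5355,P[:,1]+.0035)<.06); X=P[k]; print(k.sum(),X.mean(0),np.median(X[:,2]),cv2.minAreaRect(X[:,:2].astype(np.float32)*1000))
"
```

```text
clock: 29.05
position: [0.535, -0.0026, 0.0796]
ee_rot: [0.705, 0.049, 0.705, -0.049]
contact_force: [0.0, -0.1, -1.0]
width: 0.0092
clock: 30.05
position: [0.539, -0.0031, 0.2065]
ee_rot: [0.71, 0.049, 0.701, -0.049]
contact_force: [0.7, -0.1, 1.4]
width: 0.0856
cm [ 0.67 -0.1  11.16] dr [-1.051  0.012  0.007] | jawnow 1.432 g [ 0.5388 -0.003   0.2252] q6 -1.57 t 30.1 F [ 0.7 -0.1  1.4] w 0.0856
402 [ 0.5334 -0.0012  0.104 ] 0.10413727481034706 ((535.7625732421875, -1.3485631942749023), (8.5126371383667, 84.02145385742188), 81.7682113647461)
```

The rack is seated: its top is at 0.104 and its centre within about 2 mm. Now the turning bar.

```bash
python3 -m creep '{"delta_pos":[[0,0,3],[0.3,0,6],[0.5,-0.1,9],[0.5,-0.1,11.1],[0.5,-0.1,11.1],[0.5,-0.1,11.1],[0.5,-0.1,11.1],[0.5,-0.1,11.1],[0.5,-0.1,11.1],[0.5,-0.1,11.1]],"dr":[[-0.14,0,0],[-0.28,0,0],[-0.42,0,0],[-0.56,0,0],[-0.7,0,0],[-0.84,0,0],[-0.98,0,0],[-1.06,0,0],[-1.07,0,0],[-1.07,0,0]]}'
python3 -c "
from h import *
plan([.6495,-.0195,.152],2.50)
w=shot('wrist'); D=w['depth']; P=np.array([dep(w,u,v) for v in range(0,480,2) for u in range(0,640,2) if D[v,u]>0])
k=(P[:,2]>.155)&(P[:,2]<.175)&(np.hypot(P[:,0]-.65,P[:,1]+.0195)<.05); X=P[k]; print(k.sum(),X.mean(0),np.median(X[:,2]),cv2.minAreaRect(X[:,:2].astype(np.float32)*1000))
"
```

```text
clock: 31.1
position: [0.6443, -0.0189, 0.1939]
ee_rot: [0.632, -0.317, 0.633, 0.317]
contact_force: [-0.1, 0.8, 0.2]
width: 0.0852
cm [ 6.06 -0.46  0.27] dr [ 0.001 -0.001 -0.002] | jawnow 2.501 g [ 0.6443 -0.0189  0.2126] q6 -2.64 t 31.1 F [-0.1  0.8  0.2] w 0.0852
800 [ 0.6461 -0.0207  0.1648] 0.16501432442763114 ((647.8413696289062, -18.532283782958984), (63.06276321411133, 14.139378547668457), 51.42530059814453)
```

```bash
python3 -m creep '{"delta_pos":[[1,-0.3,0.2],[2.5,-0.3,0.2],[4,-0.3,0.2],[5.2,-0.3,0.2],[5.9,-0.3,0.2],[6,-0.3,0.2],[6,-0.3,0.2]],"dr":[[0.03,0,0],[0.03,0,0],[0.03,0,0],[0.03,0,0],[0.03,0,0],[0.03,0,0],[0.03,0,0]]}'
python3 -m creep '{"delta_pos":[[0,0,0],[0,0,0],[0,0,0],[0,0,0],[0,0,0],[0,0,0],[0,0,0],[0,0,0]],"dr":[[0,0,0],[0,0,0],[0,0,0],[0,0,0],[0,0,0],[0,0,0],[0,0,0],[0,0,0]]}' -1 60
python3 -c "
from h import *
plan([.648,-.019,.152],2.468)"
```

```text
clock: 31.85
position: [0.6486, -0.0192, 0.1349]
ee_rot: [0.637, -0.308, 0.636, 0.308]
contact_force: [-0.1, 0.1, -0.4]
width: 0.0852
clock: 32.65
position: [0.648, -0.0187, 0.1352]
ee_rot: [0.636, -0.308, 0.637, 0.308]
contact_force: [-2.9, 1.7, 4.7]
width: 0.0128
cm [ 0.19 -0.02 -0.02] dr [ 0.004  0.    -0.001] | jawnow 2.472 g [ 0.648  -0.0187  0.1539] q6 -2.61 t 32.6 F [-2.9  1.7  4.7] w 0.0128
```

```bash
python3 -m creep '{"delta_pos":[[0,0,0],[0,0,0],[0,0,0],[0,0,0],[0,0,0],[0,0,0],[0,0,0],[0,0,0],[0,0,0],[0,0,0]],"dr":[[0.1,0,0],[0.2,0,0],[0.3,0,0],[0.42,0,0],[0.54,0,0],[0.66,0,0],[0.78,0,0],[0.9,0,0],[1.0,0,0],[1.05,0,0]]}'
python3 -m creep '{"delta_pos":[[0,0,0],[0,0,0],[0,0,0],[0,0,0]],"dr":[[0,0,0],[0,0,0],[0,0,0],[0,0,0]]}'
python3 -m creep '{"delta_pos":[[0,0,0],[0,0,0],[0,0,0],[0,0,0],[0,0,0],[-1.5,0,0],[-4,0,0],[-7,0,0],[-7,0,0],[-7,0,0]],"dr":[[0,0,0],[0,0,0],[0,0,0],[0,0,0],[0,0,0],[0,0,0],[0,0,0],[0,0,0],[0,0,0],[0,0,0]]}' 1
python3 -c "
from h import *
plan([.6495,-.0195,.152],1.42)
w=shot('wrist'); D=w['depth']; P=np.array([dep(w,u,v) for v in range(0,480,2) for u in range(0,640,2) if D[v,u]>0])
k=(P[:,2]>.155)&(P[:,2]<.175)&(np.hypot(P[:,0]-.65,P[:,1]+.0195)<.05); X=P[k]; print(k.sum(),np.median(X[:,2]),cv2.minAreaRect(X[:,:2].astype(np.float32)*1000))
t=shot('top');
k=(P[:,2]>.095)&(P[:,2]<.108)&(P[:,1]>.03); X=P[k]; print(k.sum(),X.mean(0) if k.any() else 0)
"
```

```text
clock: 33.65
position: [0.648, -0.0188, 0.1352]
ee_rot: [0.705, 0.054, 0.705, -0.053]
contact_force: [-3.0, 2.2, 4.5]
width: 0.0128
clock: 34.05
position: [0.648, -0.0188, 0.1351]
ee_rot: [0.705, 0.052, 0.705, -0.052]
contact_force: [-4.4, 2.9, 4.6]
width: 0.0128
clock: 35.05
position: [0.6488, -0.0192, 0.2055]
ee_rot: [0.706, 0.052, 0.704, -0.053]
contact_force: [-0.3, 0.1, -0.9]
width: 0.0851
cm [ 7.22 -0.02  0.06] dr [ 0.002  0.002 -0.   ] | jawnow 1.422 g [ 0.6488 -0.0192  0.2242] q6 -1.56 t 35.0 F [-0.3  0.1 -0.9] w 0.0851
730 0.16501775424841483 ((647.65771484375, -18.10317611694336), (13.423992156982422, 63.672908782958984), 81.8803482055664)
46 [0.6183 0.0515 0.1022]
```

```bash
cat >> h.py <<'E'
def rack(im,c,r=.08,lo=.05,hi=.08,st=1):
    D=im['depth'];P=[]
    for v in range(0,480,st):
        for u in range(0,640,st):
            if D[v,u]>0:
                p=dep(im,u,v)
                if lo<p[2]<hi and np.hypot(p[0]-c[0],p[1]-c[1])<r: P.append(p)
    P=np.array(P)
    if len(P)<10: print('few',len(P));return
    (a,b),(w,h),g=cv2.minAreaRect(P[:,:2].astype(np.float32)*1000); g=np.radians(g)
    jaw=g if w<h else g+np.pi/2
    print(im['n'],len(P),'c',round(a/1000,4),round(b/1000,4),'size',round(w,1),round(h,1),'jaw',round(jaw,3),'ztop',np.median(P[:,2]).round(4))
E
python3 - <<'E'
from h import *
t=load('top')
for c in((.527,.354),(.373,.205),(.395,-.172)): rack(t,c)
cv2.imwrite('pics/t3.png',t['pixels'])
plan([.373,.205,.25],1.182)
E
```

```text
few 0
top 132 c 0.3733 0.2042 size 10.9 83.6 jaw 1.174 ztop 0.064
top 126 c 0.3947 -0.1735 size 13.7 83.2 jaw 1.347 ztop 0.0637
cm [ -2.7   18.09 -30.49] dr [ 0.24  -0.002  0.   ] | jawnow 1.422 g [ 0.6477 -0.0191  0.2223] q6 -1.56 t 35.1 F [-0.4  0.5  0.4] w 0.0851
```

```bash
python3 -m creep '{"delta_pos":[[-1,1.5,-2.5],[-2,3.5,-6],[-2.7,6,-10],[-2.7,8.5,-14],[-2.7,11,-18.5],[-2.7,13.5,-23],[-2.7,16,-27],[-2.7,17.5,-29.5],[-2.7,18.1,-30.5],[-2.7,18.1,-30.5]],"dr":[[0,0,0],[0.03,0,0],[0.06,0,0],[0.09,0,0],[0.12,0,0],[0.15,0,0],[0.18,0,0],[0.22,0,0],[0.24,0,0],[0.24,0,0]]}'
python3 - <<'E'
from h import *
w=shot('wrist');rack(w,(.373,.205),st=2);t=shot('top');rack(t,(.395,-.173))
plan([.373,.205,.06],1.178)
E
```

```text
clock: 36.15
position: [0.3714, 0.2057, 0.2309]
ee_rot: [0.693, 0.135, 0.695, -0.136]
contact_force: [-0.1, -0.7, 0.4]
width: 0.0855
wrist 283 c 0.3712 0.2075 size 13.8 83.1 jaw 1.159 ztop 0.0661
top 129 c 0.395 -0.1713 size 13.9 83.3 jaw 1.396 ztop 0.0643
cm [18.99  0.01 -0.06] dr [ 0.005 -0.     0.001] | jawnow 1.183 g [0.3737 0.2048 0.2499] q6 -0.84 t 36.2 F [-0.6 -0.1 -0.6] w 0.0855
```

```bash
python3 -m creep '{"delta_pos":[[3,0,-0.1],[7,0,-0.1],[11,0,-0.1],[14.5,0,-0.1],[17,0,-0.1],[18.5,0,-0.1],[19,0,-0.1],[19,0,-0.1],[19,0,-0.1]],"dr":[[0.01,0,0],[0.01,0,0],[0.01,0,0],[0.01,0,0],[0.01,0,0],[0.01,0,0],[0.01,0,0],[0.01,0,0],[0.01,0,0]]}'
python3 -m creep '{"delta_pos":[[0,0,0],[0,0,0],[0,0,0],[0,0,0],[0,0,0],[0,0,0],[0,0,0],[0,0,0],[0,0,0]],"dr":[[0,0,0],[0,0,0],[0,0,0],[0,0,0],[0,0,0],[0,0,0],[0,0,0],[0,0,0],[0,0,0]]}' -1 50
python3 -m creep '{"delta_pos":[[-2,0,0],[-5,0,0],[-9,0,0],[-13,0,0],[-14,0,0],[-14,0,0]],"dr":[[0,0,0],[0,0,0],[0,0,0],[0,0,0],[0,0,0],[0,0,0]]}'
python3 - <<'E'
from h import *
plan([.535,-.0025,.16],1.43)
E
```

```text
clock: 37.15
position: [0.3738, 0.2054, 0.0422]
ee_rot: [0.693, 0.14, 0.693, -0.14]
contact_force: [-0.0, 0.7, 0.3]
width: 0.0851
clock: 38.05
position: [0.3727, 0.2055, 0.042]
ee_rot: [0.693, 0.14, 0.693, -0.14]
contact_force: [-1.7, 0.2, 5.0]
width: 0.009
clock: 38.65
position: [0.3736, 0.2058, 0.1828]
ee_rot: [0.694, 0.141, 0.692, -0.139]
contact_force: [-0.6, -0.1, -2.1]
width: 0.0091
cm [  4.17 -12.93  22.95] dr [-0.258  0.003 -0.002] | jawnow 1.172 g [0.3735 0.2057 0.2015] q6 -0.83 t 38.6 F [-0.6 -0.1 -2.1] w 0.0091
```

```bash
python3 -m creep '{"delta_pos":[[0,-1.5,2.5],[0,-3.5,6],[0,-5.5,10],[0,-7.5,14],[0,-9.5,18],[0,-11.5,21],[0,-12.9,23],[2,-12.9,23],[4,-12.9,23],[4,-12.9,23]],"dr":[[-0.03,0,0],[-0.07,0,0],[-0.11,0,0],[-0.15,0,0],[-0.19,0,0],[-0.23,0,0],[-0.258,0,0],[-0.258,0,0],[-0.258,0,0],[-0.258,0,0]]}'
python3 -m creep '{"delta_pos":[[0,0,0],[0,0,0],[0,0,0]],"dr":[[0,0,0],[0,0,0],[0,0,0]]}'
python3 - <<'E'
from h import *
plan([.535,-.0025,.098],1.43)
w=shot('wrist');rack(w,(.535,-.0025),lo=.155,hi=.172,st=2)
E
```

```text
clock: 39.65
position: [0.5306, -0.0026, 0.1365]
ee_rot: [0.701, 0.05, 0.709, -0.05]
contact_force: [-0.7, -0.8, -1.6]
width: 0.0091
clock: 39.95
position: [0.5351, -0.0026, 0.1425]
ee_rot: [0.706, 0.05, 0.705, -0.05]
contact_force: [0.2, 0.2, -1.2]
width: 0.0092
cm [ 6.32  0.01 -0.02] dr [ 0.     0.002 -0.   ] | jawnow 1.43 g [ 0.5351 -0.0026  0.1612] q6 -1.57 t 40.0 F [ 0.2  0.2 -1.2] w 0.0092
wrist 1698 c 0.5334 -0.0001 size 83.7 35.4 jaw 1.661 ztop 0.1665
```

```bash
python3 -m creep '{"delta_pos":[[1,0,0.1],[2,0,0.1],[3,0,0.1],[4,0,0.1],[4.5,0,0.1],[4.8,0,0.1],[5.1,0,0.1],[5.5,0,0.1],[5.5,0,0.1]],"dr":[[0,0,0],[0,0,0],[0,0,0],[0,0,0],[0,0,0],[0,0,0],[0,0,0],[0,0,0],[0,0,0]]}'
python3 -c "
from h import *
plan([.535,-.0025,.098],1.43)"
```

```text
clock: 40.9
position: [0.5354, -0.0029, 0.0865]
ee_rot: [0.705, 0.05, 0.706, -0.05]
contact_force: [0.6, 0.6, -1.1]
width: 0.0089
cm [ 0.72  0.03 -0.04] dr [-0. -0. -0.] | jawnow 1.43 g [ 0.5354 -0.0029  0.1052] q6 -1.57 t 40.9 F [ 0.6  0.6 -1.1] w 0.0089
```

```bash
python3 -m creep '{"delta_pos":[[0.3,0,0],[0.6,0,0],[0.7,0,0],[0.7,0,0]],"dr":[[0,0,0],[0,0,0],[0,0,0],[0,0,0]]}'
python3 -m creep '{"delta_pos":[[0,0,0],[0,0,0],[0,0,0],[0,0,0],[0,0,0],[-1,0,0],[-4,0,0],[-8,0,0],[-12,0,0],[-12,0,0]],"dr":[[0,0,0],[0,0,0],[0,0,0],[0,0,0],[0,0,0],[0,0,0],[0,0,0],[0,0,0],[0,0,0],[0,0,0]]}' 1
python3 -c "
from h import *
w=shot('wrist');rack(w,(.535,-.0025),lo=.098,hi=.112,st=2)
plan([.648,-.0187,.153],1.43)"
```

```text
clock: 41.3
position: [0.5356, -0.0029, 0.08]
ee_rot: [0.705, 0.05, 0.705, -0.05]
contact_force: [-0.5, -0.0, 0.9]
width: 0.0091
clock: 42.3
position: [0.5395, -0.0034, 0.2065]
ee_rot: [0.71, 0.049, 0.701, -0.05]
contact_force: [0.1, -0.4, -0.4]
width: 0.0853
wrist 400 c 0.5336 -0.0012 size 8.5 82.6 jaw 1.425 ztop 0.1042
cm [ 7.02  0.01 11.09] dr [ 0.     0.008 -0.   ] | jawnow 1.43 g [ 0.5375 -0.0031  0.2223] q6 -1.57 t 42.4 F [-0.9 -0.3 -0.9] w 0.0855
```

Seated (top at 0.104). Now the second click.

```bash
python3 -m creep '{"delta_pos":[[0,0,4],[0,0,8],[0,0,11],[1,0,11.3],[3,0,11.3],[5,0,11.3],[6.5,0,11.3],[7,0,11.3],[7,0,11.3],[7,0,11.3]],"dr":[[0,0,0],[0,0,0],[0,0,0],[0,0,0],[0,0,0],[0,0,0],[0,0,0],[0,0,0],[0,0,0],[0,0,0]]}'
python3 -c "
from h import *
plan([.648,-.0187,.153],1.43)"
python3 -m creep '{"delta_pos":[[0,0,0],[0,0,0],[0,0,0],[0,0,0],[0,0,0],[0,0,0],[0,0,0],[0,0,0]],"dr":[[0,0,0],[0,0,0],[0,0,0],[0,0,0],[0,0,0],[0,0,0],[0,0,0],[0,0,0]]}' -1 60
python3 -c "
from h import *
plan([.648,-.0187,.153],1.43)"
```

```text
clock: 43.35
position: [0.6474, -0.0187, 0.1301]
ee_rot: [0.705, 0.05, 0.705, -0.05]
contact_force: [0.3, -0.4, 0.1]
width: 0.0853
cm [-0.42  0.01  0.06] dr [ 0.  0. -0.] | jawnow 1.43 g [ 0.6474 -0.0187  0.1488] q6 -1.57 t 43.4 F [ 0.3 -0.4  0.1] w 0.0853
clock: 44.15
position: [0.6485, -0.0189, 0.1325]
ee_rot: [0.707, 0.05, 0.704, -0.05]
contact_force: [-0.9, -0.1, 10.9]
width: 0.0129
cm [-0.18  0.01 -0.05] dr [ 0.     0.004 -0.   ] | jawnow 1.43 g [ 0.6484 -0.0189  0.1512] q6 -1.57 t 44.1 F [-0.9 -0.1 10.9] w 0.0129
```

```bash
python3 -m creep '{"delta_pos":[[-0.3,0,0],[-0.3,0,0],[-0.3,0,0],[-0.3,0,0],[-0.3,0,0],[-0.3,0,0],[-0.3,0,0],[-0.3,0,0],[-0.3,0,0],[-0.3,0,0]],"dr":[[0.05,0,0],[0.15,0,0],[0.27,0,0],[0.39,0,0],[0.51,0,0],[0.63,0,0],[0.75,0,0],[0.87,0,0],[0.99,0,0],[1.05,0,0]]}'
python3 -m creep '{"delta_pos":[[0,0,0],[0,0,0],[0,0,0],[0,0,0]],"dr":[[0,0,0],[0,0,0],[0,0,0],[0,0,0]]}'
python3 -m creep '{"delta_pos":[[0,0,0],[0,0,0],[0,0,0],[0,0,0],[0,0,0],[-1.5,0,0],[-4,0,0],[-7,0,0],[-7,0,0],[-7,0,0]],"dr":[[0,0,0],[0,0,0],[0,0,0],[0,0,0],[0,0,0],[0,0,0],[0,0,0],[0,0,0],[0,0,0],[0,0,0]]}' 1
python3 - <<'E'
from h import *
w=shot('wrist');rack(w,(.648,-.0187),lo=.155,hi=.175,st=2,r=.05)
t=shot('top');rack(t,(.395,-.172))
plan([.395,-.172,.25],1.39)
E
```

```text
clock: 45.15
position: [0.6481, -0.0193, 0.1326]
ee_rot: [0.585, 0.397, 0.584, -0.398]
contact_force: [1.7, -1.5, -2.9]
width: 0.0128
clock: 45.55
position: [0.6481, -0.0192, 0.1326]
ee_rot: [0.586, 0.396, 0.585, -0.396]
contact_force: [3.8, -2.7, -4.7]
width: 0.0128
clock: 46.55
position: [0.6477, -0.0187, 0.2036]
ee_rot: [0.586, 0.397, 0.585, -0.396]
contact_force: [-0.0, -0.7, -0.1]
width: 0.0851
wrist 732 c 0.6477 -0.0168 size 13.5 62.6 jaw 0.385 ztop 0.165
top 130 c 0.3951 -0.1714 size 13.7 83.2 jaw 1.396 ztop 0.0652
cm [ -2.91 -29.06   4.91] dr [-1.01  -0.002  0.001] | jawnow 0.38 g [ 0.6467 -0.0186  0.2204] q6 -0.52 t 46.6 F [ 0.  -0.1 -0.1] w 0.0857
```

```bash
python3 -m creep '{"delta_pos":[[-1.5,-1,0.2],[-2.9,-4,0.7],[-2.9,-8,1.3],[-2.9,-12,2],[-2.9,-16,2.7],[-2.9,-20,3.4],[-2.9,-24,4],[-2.9,-27,4.6],[-2.9,-29,4.9],[-2.9,-29,4.9]],"dr":[[-0.1,0,0],[-0.2,0,0],[-0.32,0,0],[-0.44,0,0],[-0.56,0,0],[-0.68,0,0],[-0.8,0,0],[-0.92,0,0],[-1.01,0,0],[-1.01,0,0]]}'
python3 -m creep '{"delta_pos":[[0,0,0],[0,0,0]],"dr":[[0,0,0],[0,0,0]]}'
python3 - <<'E'
from h import *
w=shot('wrist');rack(w,(.395,-.172),st=2)
plan([.395,-.172,.06],1.395)
E
```

```text
clock: 47.65
position: [0.3936, -0.1721, 0.2307]
ee_rot: [0.703, 0.065, 0.705, -0.064]
contact_force: [1.6, 0.3, -0.1]
width: 0.0855
clock: 47.85
position: [0.397, -0.1714, 0.2313]
ee_rot: [0.704, 0.064, 0.704, -0.064]
contact_force: [-0.3, -0.3, -0.3]
width: 0.0854
wrist 285 c 0.3933 -0.1705 size 11.0 83.0 jaw 1.37 ztop 0.066
cm [19.01 -0.11 -0.19] dr [-0.005 -0.    -0.001] | jawnow 1.39 g [ 0.3971 -0.1714  0.2501] q6 -1.96 t 47.9 F [-0.3 -0.2  0.9] w 0.0854
```

```bash
python3 -m creep '{"delta_pos":[[3,0,-0.2],[7,0,-0.2],[11,0,-0.2],[14.5,0,-0.2],[17,0,-0.2],[18.5,0,-0.2],[19,0,-0.2],[19,0,-0.2],[19,0,-0.2]],"dr":[[0,0,0],[0,0,0],[0,0,0],[0,0,0],[0,0,0],[0,0,0],[0,0,0],[0,0,0],[0,0,0]]}'
python3 -m creep '{"delta_pos":[[0,0,0],[0,0,0],[0,0,0],[0,0,0],[0,0,0],[0,0,0],[0,0,0],[0,0,0],[0,0,0]],"dr":[[0,0,0],[0,0,0],[0,0,0],[0,0,0],[0,0,0],[0,0,0],[0,0,0],[0,0,0],[0,0,0]]}' -1 50
python3 -m creep '{"delta_pos":[[-2,0,0],[-5,0,0],[-9,0,0],[-13,0,0],[-14,0,0],[-14,0,0]],"dr":[[0,0,0],[0,0,0],[0,0,0],[0,0,0],[0,0,0],[0,0,0]]}'
python3 - <<'E'
from h import *
plan([.535,-.0025,.16],1.43)
E
```

```text
clock: 48.8
position: [0.3953, -0.1716, 0.0423]
ee_rot: [0.705, 0.063, 0.704, -0.064]
contact_force: [0.7, 1.3, 0.4]
width: 0.0851
clock: 49.7
position: [0.3945, -0.1716, 0.042]
ee_rot: [0.704, 0.064, 0.704, -0.064]
contact_force: [-1.4, 0.0, 5.2]
width: 0.009
clock: 50.3
position: [0.395, -0.1719, 0.1827]
ee_rot: [0.705, 0.063, 0.703, -0.064]
contact_force: [0.2, -0.4, -2.3]
width: 0.0088
cm [ 4.15 19.18 10.71] dr [-0.04   0.003  0.001] | jawnow 1.39 g [ 0.395  -0.1718  0.2014] q6 -1.96 t 50.3 F [ 0.2 -0.4 -2.3] w 0.0088
```

```bash
python3 -m creep '{"delta_pos":[[0,2,1],[0,5,3],[0,8.5,5],[0,12,7],[0,15.5,9],[0,18,10],[0,19.2,10.7],[2,19.2,10.7],[4,19.2,10.7],[4,19.2,10.7]],"dr":[[0,0,0],[-0.01,0,0],[-0.02,0,0],[-0.03,0,0],[-0.04,0,0],[-0.04,0,0],[-0.04,0,0],[-0.04,0,0],[-0.04,0,0],[-0.04,0,0]]}'
python3 -m creep '{"delta_pos":[[0,0,0],[0,0,0],[0,0,0]],"dr":[[0,0,0],[0,0,0],[0,0,0]]}'
python3 - <<'E'
from h import *
plan([.535,-.0025,.098],1.43)
w=shot('wrist');rack(w,(.535,-.0025),lo=.155,hi=.172,st=2)
E
```

```text
clock: 51.3
position: [0.5305, -0.0019, 0.1376]
ee_rot: [0.702, 0.05, 0.709, -0.05]
contact_force: [-1.0, -0.0, -2.3]
width: 0.0088
clock: 51.6
position: [0.5347, -0.0022, 0.1427]
ee_rot: [0.706, 0.05, 0.705, -0.05]
contact_force: [-0.3, 0.6, -1.7]
width: 0.0088
cm [ 6.34 -0.02  0.02] dr [-0.001  0.002 -0.   ] | jawnow 1.429 g [ 0.5347 -0.0022  0.1614] q6 -1.56 t 51.6 F [-0.3  0.6 -1.7] w 0.0088
wrist 1682 c 0.5333 0.0003 size 83.1 35.4 jaw 1.664 ztop 0.1666
```

```bash
python3 -m creep '{"delta_pos":[[1,0,0.1],[2,0,0.1],[3,0,0.1],[4,0,0.1],[4.5,0,0.1],[4.8,0,0.1],[5.1,0,0.1],[5.5,0,0.1],[5.5,0,0.1]],"dr":[[0,0,0],[0,0,0],[0,0,0],[0,0,0],[0,0,0],[0,0,0],[0,0,0],[0,0,0],[0,0,0]]}'
python3 -c "
from h import *
plan([.535,-.0025,.098],1.43)"
```

```text
clock: 52.55
position: [0.5349, -0.0019, 0.0865]
ee_rot: [0.705, 0.05, 0.706, -0.05]
contact_force: [-0.6, -0.7, -1.1]
width: 0.0086
cm [ 0.72 -0.06  0.02] dr [ 0.    -0.001 -0.   ] | jawnow 1.43 g [ 0.5349 -0.0019  0.1052] q6 -1.56 t 52.5 F [-0.6 -0.7 -1.1] w 0.0086
```

```bash
python3 -m creep '{"delta_pos":[[0.3,0,0],[0.6,0,0],[0.7,0,0],[0.7,0,0]],"dr":[[0,0,0],[0,0,0],[0,0,0],[0,0,0]]}'
python3 -m creep '{"delta_pos":[[0,0,0],[0,0,0],[0,0,0],[0,0,0],[0,0,0],[-1,0,0],[-4,0,0],[-8,0,0],[-12,0,0],[-12,0,0]],"dr":[[0,0,0],[0,0,0],[0,0,0],[0,0,0],[0,0,0],[0,0,0],[0,0,0],[0,0,0],[0,0,0],[0,0,0]]}' 1
python3 -c "
from h import *
w=shot('wrist');rack(w,(.535,-.0025),lo=.098,hi=.112,st=2)"
python3 -m creep '{"delta_pos":[[0,0,3],[0,0,6],[0,0,9],[0,0,11.2],[0,0,11.3],[0,0,11.3],[0,0,11.3],[0,0,11.3],[0,0,11.3],[0,0,11.3]],"dr":[[0.13,0,0],[0.26,0,0],[0.39,0,0],[0.52,0,0],[0.65,0,0],[0.78,0,0],[0.91,0,0],[1.045,0,0],[1.045,0,0],[1.045,0,0]]}'
python3 -c "
from h import *
w=shot('wrist');rack(w,(.648,-.0187),lo=.155,hi=.175,st=2,r=.05)
plan([.648,-.0187,.154],.385)"
```

```text
clock: 52.95
position: [0.5351, -0.0019, 0.0801]
ee_rot: [0.705, 0.05, 0.705, -0.05]
contact_force: [-0.6, 1.3, 1.4]
width: 0.0087
clock: 53.95
position: [0.5391, -0.0024, 0.2065]
ee_rot: [0.71, 0.049, 0.701, -0.05]
contact_force: [0.3, -1.2, -0.2]
width: 0.0855
wrist 403 c 0.5336 -0.0003 size 8.6 81.5 jaw 1.425 ztop 0.1041
clock: 55.0
position: [0.6464, -0.0178, 0.1988]
ee_rot: [0.586, 0.394, 0.588, -0.395]
contact_force: [-0.1, 0.2, 0.2]
width: 0.0856
wrist 754 c 0.6482 -0.0173 size 13.1 64.4 jaw 0.39 ztop 0.1651
cm [6.38 0.1  0.15] dr [ 0.002 -0.001  0.001] | jawnow 0.387 g [ 0.6466 -0.0178  0.2178] q6 -0.52 t 55.0 F [ 0.1  0.1 -0.7] w 0.0854
```

Third rack seated (top at 0.104). Third click.

```bash
python3 -m creep '{"delta_pos":[[1.5,0,0.1],[3,0,0.1],[4.5,0,0.1],[5.7,0,0.1],[6.2,0,0.1],[6.2,0,0.1],[6.2,0,0.1]],"dr":[[0,0,0],[0,0,0],[0,0,0],[0,0,0],[0,0,0],[0,0,0],[0,0,0]]}'
python3 -m creep '{"delta_pos":[[0,0,0],[0,0,0],[0,0,0],[0,0,0],[0,0,0],[0,0,0],[0,0,0],[0,0,0]],"dr":[[0,0,0],[0,0,0],[0,0,0],[0,0,0],[0,0,0],[0,0,0],[0,0,0],[0,0,0]]}' -1 60
python3 -m creep '{"delta_pos":[[0,0,0],[0,0,0],[0,0,0],[0,0,0],[0,0,0],[0,0,0],[0,0,0],[0,0,0],[0,0,0],[0,0,0]],"dr":[[0.05,0,0],[0.15,0,0],[0.27,0,0],[0.39,0,0],[0.51,0,0],[0.63,0,0],[0.75,0,0],[0.87,0,0],[0.99,0,0],[1.05,0,0]]}'
python3 -m creep '{"delta_pos":[[0,0,0],[0,0,0],[0,0,0],[0,0,0]],"dr":[[0,0,0],[0,0,0],[0,0,0],[0,0,0]]}'
python3 -m creep '{"delta_pos":[[0,0,0],[0,0,0],[0,0,0],[0,0,0],[0,0,0],[-1.5,0,0],[-4,0,0],[-7,0,0],[-10,0,0],[-14,0,0]],"dr":[[0,0,0],[0,0,0],[0,0,0],[0,0,0],[0,0,0],[0,0,0],[0,0,0],[0,0,0],[0,0,0],[0,0,0]]}' 1
python3 - <<'E'
from h import *
w=shot('wrist');rack(w,(.648,-.0187),lo=.155,hi=.175,st=2,r=.05)
plan([.606,-.30,.31],-.95)
E
```

```text
clock: 55.75
position: [0.6478, -0.0188, 0.1383]
ee_rot: [0.587, 0.395, 0.586, -0.395]
contact_force: [0.2, 0.3, -0.6]
width: 0.0852
clock: 56.55
position: [0.6478, -0.0186, 0.1381]
ee_rot: [0.587, 0.395, 0.586, -0.395]
contact_force: [2.0, 1.6, 1.2]
width: 0.0127
clock: 57.55
position: [0.6481, -0.0186, 0.1381]
ee_rot: [0.308, 0.637, 0.308, -0.636]
contact_force: [1.7, 2.0, 1.4]
width: 0.0127
clock: 57.95
position: [0.648, -0.0186, 0.1381]
ee_rot: [0.31, 0.636, 0.309, -0.635]
contact_force: [3.1, 1.9, 3.2]
width: 0.0125
clock: 58.95
position: [0.6463, -0.0187, 0.2776]
ee_rot: [-0.309, -0.635, -0.31, 0.637]
contact_force: [1.3, -0.4, 0.4]
width: 0.0856
wrist 411 c 0.6492 -0.0175 size 63.0 13.0 jaw 2.473 ztop 0.165
cm [-0.5  13.88 24.81] dr [ 0.285 -0.007 -0.009] | jawnow -0.665 g [ 0.6497 -0.0191  0.305 ] q6 0.53 t 59.0 F [2.8 0.9 5.1] w 0.0854
```

```bash
python3 -m creep '{"delta_pos":[[0,1.5,3],[0,3.5,6],[0,5.5,10],[0,7.5,14],[0,9.5,18],[0,11.5,21],[0,13,23.5],[0,13.9,24.8],[0,13.9,24.8],[0,13.9,24.8]],"dr":[[0.03,0,0],[0.07,0,0],[0.11,0,0],[0.15,0,0],[0.19,0,0],[0.23,0,0],[0.27,0,0],[0.285,0,0],[0.285,0,0],[0.285,0,0]]}' 0
python3 -m creep '{"delta_pos":[[0,0,0],[0,0,0]],"dr":[[0,0,0],[0,0,0]]}'
python3 - <<'E'
from h import *
w=shot('wrist');rack(w,(.6065,-.3),lo=.225,hi=.25,st=1,r=.03)
t=shot('top'); rack(t,(.6065,-.3),lo=.225,hi=.25,r=.03)
plan([.6065,-.30,.23],-.95)
cv2.imwrite('pics/w8.png',w['pixels'])
E
```

```text
clock: 60.0
position: [0.6039, -0.2986, 0.2776]
ee_rot: [0.216, 0.673, 0.217, -0.673]
contact_force: [0.7, 0.5, -0.2]
width: 0.0426
clock: 60.2
position: [0.6041, -0.298, 0.278]
ee_rot: [0.217, 0.673, 0.217, -0.673]
contact_force: [0.0, 0.2, 0.7]
width: 0.0426
wrist 661 c 0.6052 -0.2968 size 13.6 13.5 jaw 1.954 ztop 0.2386
few 0
cm [ 6.67  0.27 -0.11] dr [ 0.002 -0.    -0.   ] | jawnow -0.948 g [ 0.6041 -0.2985  0.2967] q6 0.39 t 60.3 F [-0.6  1.1  0.5] w 0.0426
```

View pics/w8.png

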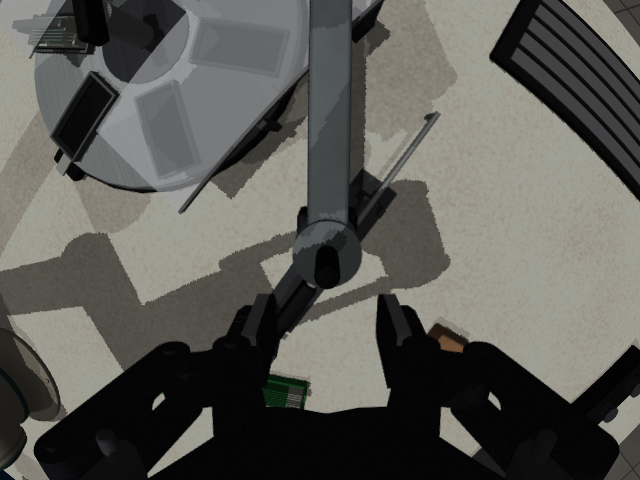

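The post top is at (327,262) in the picture, measured (0.605,-0.297), and the tool is centred on it. The pocket at the mark, at (85,118), is empty. Down, then swing back.

```bash
python3 -m creep '{"delta_pos":[[1.5,0,0],[3,0,0],[4.5,0,0],[6,0,0],[6.7,0,0],[6.7,0,0],[6.7,0,0]],"dr":[[0,0,0],[0,0,0],[0,0,0],[0,0,0],[0,0,0],[0,0,0],[0,0,0]]}'
python3 -m creep '{"delta_pos":[[0,-2,-0.1],[0,-4.1,-0.2],[0,-6.2,-0.5],[0,-8.2,-0.8],[0,-10.3,-1.3],[0,-12.3,-1.8],[0,-14.3,-2.5],[0,-16.2,-3.2],[0,-18.1,-4.1],[0,-19.9,-5]],"dr":[[0.05,0,0],[0.1,0,0],[0.15,0,0],[0.2,0,0],[0.25,0,0],[0.3,0,0],[0.35,0,0],[0.4,0,0],[0.45,0,0],[0.5,0,0]]}'
python3 -m creep '{"delta_pos":[[0,-2,-0.1],[0,-4.1,-0.2],[0,-6.2,-0.5],[0,-8.2,-0.8],[0,-9.4,-1],[0,-10.3,-1.3],[0,-10.3,-1.3],[0,-10.3,-1.3]],"dr":[[0.05,0,0],[0.1,0,0],[0.15,0,0],[0.2,0,0],[0.23,0,0],[0.25,0,0],[0.25,0,0],[0.25,0,0]]}'
python3 -c "
from h import *
plan([.535,-.006,.23],-1.70)"
```

```text
clock: 61.0
position: [0.6041, -0.2996, 0.2114]
ee_rot: [0.216, 0.674, 0.216, -0.673]
contact_force: [0.5, 0.2, 0.2]
width: 0.0425
clock: 62.0
position: [0.5294, -0.1086, 0.2124]
ee_rot: [0.043, 0.707, 0.041, -0.705]
contact_force: [1.6, -2.3, 0.8]
width: 0.0431
clock: 62.8
position: [0.5296, -0.005, 0.2116]
ee_rot: [-0.045, 0.706, -0.045, -0.705]
contact_force: [-0.3, -0.2, -0.2]
width: 0.0427
cm [ 0.03  0.03 -0.54] dr [ 0.001 -0.002 -0.   ] | jawnow -1.699 g [ 0.5296 -0.005   0.2303] q6 1.56 t 62.8 F [-0.3 -0.2 -0.2] w 0.0427
```

```bash
python3 -m creep '{"delta_pos":[[0,-0.5,-0.4],[0,-1,-0.4],[0,-1.4,-0.4],[0,-1.7,-0.4],[0,-1.7,-0.4]],"dr":[[0,0,0],[0.02,0,0],[0.03,0,0],[0.03,0,0],[0.03,0,0]]}'
python3 -c "
from h import *
plan([.535,-.006,.23],-1.70)"
```

```text
clock: 63.3
position: [0.5354, 0.0118, 0.2108]
ee_rot: [0.056, -0.705, 0.056, 0.705]
contact_force: [-0.6, -0.2, -0.4]
width: 0.0426
cm [-0.05  1.76 -0.25] dr [-0.03  0.    0.  ] | jawnow -1.73 g [0.5354 0.0118 0.2295] q6 1.62 t 63.3 F [-0.6 -0.2 -0.4] w 0.0426
```

```bash
python3 -m creep '{"delta_pos":[[0,-0.3,0],[0,-0.6,0],[0,-0.8,0],[0,-0.8,0]],"dr":[[0,0,0],[0,0,0],[0,0,0],[0,0,0]]}'
python3 -c "
from h import *
plan([.535,-.006,.23],-1.70)"
```

```text
clock: 63.7
position: [0.5353, 0.0121, 0.2105]
ee_rot: [0.05, -0.704, 0.061, 0.706]
contact_force: [-1.6, -18.5, 0.6]
width: 0.0427
cm [-0.06  1.79 -0.25] dr [-0.029  0.001 -0.015] | jawnow -1.729 g [0.5354 0.0123 0.2292] q6 1.64 t 63.7 F [ -1.6 -18.5   0.6] w 0.0427
```

At the stop (18 N). I back off, lift, move clear, and make the final check.

```bash
python3 -m creep '{"delta_pos":[[0,0.8,0],[0,1.6,0],[0,2.2,0],[-2,2.2,0],[-5,2.2,0],[-9,2.2,0],[-13,2.2,0],[-14,0,4],[-14,-3,8],[-14,-6,12]],"dr":[[0,0,0],[0,0,0],[0,0,0],[0,0,0],[0,0,0],[0,0,0],[0,0,0],[0,0,0],[0,0,0],[0,0,0]]}'
python3 -m creep '{"delta_pos":[[0,-5,4],[0,-10,7],[0,-15,8],[0,-20,8],[0,-22,8],[0,-22,8]],"dr":[[0,0,0],[0,0,0],[0,0,0],[0,0,0],[0,0,0],[0,0,0]]}'
python3 - <<'E'
from h import *
plan([.535,-.006,.23],-1.70)
t=shot('top');s=shot('scene')
rack(t,(.535,-.006),lo=.225,hi=.26,r=.03)
D=t['depth']
for v in(245,260):
    m=[dep(t,u,v) for u in range(395,430) if D[v,u]>0]; m=np.array(m); m=m[m[:,2]>.047]; print('handle',m.mean(0),len(m))
print('ring', [p for p in (dep(t,304,94),)])
z=lambda im,x,y,w,h,W,H: cv2.resize(im['pixels'][y:y+h,x:x+w],(W,H),interpolation=cv2.INTER_CUBIC)
o=np.hstack([z(t,210,25,220,260,500,590),z(s,170,180,230,210,300,274) if 0 else cv2.copyMakeBorder(z(s,170,180,230,210,300,274),0,316,0,0,0)])
cv2.imwrite('pics/c9.png',cv2.convertScaleAbs(o,alpha=1.6))
E
```

```text
clock: 64.7
position: [0.4266, 0.0987, 0.3513]
ee_rot: [-0.057, 0.705, -0.056, -0.704]
contact_force: [1.3, 0.6, -0.2]
width: 0.0427
clock: 65.3
position: [0.3832, 0.3323, 0.35]
ee_rot: [0.055, -0.705, 0.053, 0.706]
contact_force: [-0.3, -0.9, -0.9]
width: 0.0428
cm [ 13.75  31.16 -20.19] dr [-0.024  0.002  0.003] | jawnow -1.724 g [0.3832 0.3323 0.3687] q6 2.3 t 65.3 F [-0.3 -0.9 -0.9] w 0.0428
top 30 c 0.536 -0.0036 size 13.0 11.5 jaw 2.348 ztop 0.2378
handle [ 0.5059 -0.3349  0.0507] 7
handle [ 0.4656 -0.3336  0.0522] 7
ring [array([ 0.874 , -0.0522,  0.196 ])]
```

View pics/c9.png

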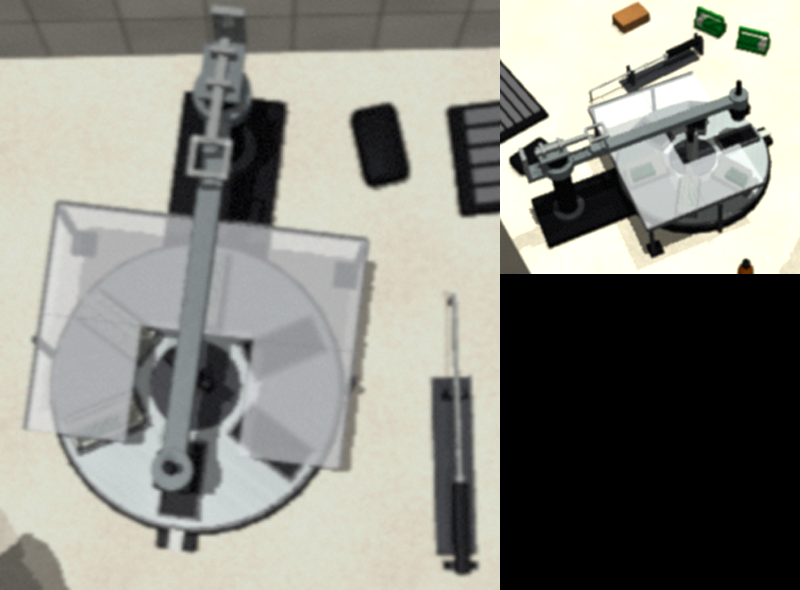

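The last view shows the camera post over the empty pocket at (172,470), the draw ring at (210,155) in the drawn position, and the rod on its rest. Racks show at past1, about (110,425), and past2, about (120,315); past3 is hidden under the camera arm. I hand in.

```bash
python3 -c "
from rig import manip
print(manip.sign_off())"
```

```text
the job is handed in; nothing more can be done
None
```

The job is done and handed in at about 65 s on the clock. I drew the lock bolt with the hooked rod, laid the rod back on its rest and swung the camera arm right to its stop. All three white racks are loaded, with one clockwise click after each, and the camera arm is back at its stop over the loading place.

My last checks:
- **Bolt:** the draw ring moved about 33 mm in the pictures, and the pull rose to 14 N at the stop. The ring was still out in the last view.
- **Racks:** each one seated with its top at 0.104 m, within about 2 mm of the pocket centre. The bar turned 60° each time.
- **Camera post:** measured at (0.536, -0.004), over the port and within the 25 mm allowed.
- **Rod:** on its rest. The handle lay along y ≈ -0.334 as at the start, with its height reading 0.051–0.052 m from the top camera, against 0.054 m from the wrist camera after I laid it down.
- **Bystanders:** I did not measure the oil bottle, stain jar or slide box again. No move went near them.

Two things were weaker. The third rack, behind the axis, was hidden under the camera arm in the last view, so its place rests on the seating check before the turn and the bar angles. The two cameras disagreed on the port by up to 3 mm, and all three racks still went in without contact force.

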